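Comb loose shafts into a grooved tray

ROBOT

A 6-joint arm with a two-finger parallel gripper is mounted at the origin on the work surface; the furniture and walls round the work are solid. World frame = base frame: x ahead of the robot, y to its left, z up, the work surface at z = 0. Lengths are in m, angles in degrees, forces in N, time in s.
With the tool pointing down it reaches from about 0.375 to 0.9 m from the base axis. Payload 3.1 kg.
Tool frame: the origin (TCP) lies midway between the tips of the shut fingers; the grasp point (between the pads) lies 19 mm behind it; z points along the fingers, y is the direction in which the jaws open and shut (so a half turn about z gives the same grasp; the last joint's range is limited). The gripper opens to 87 mm and grips with 3 to 60 N. Pads are 19 mm wide; open, the fingers measure 117 mm over their backs; the gripper's body (75 mm by 190 mm) begins 51 mm behind the grasp point.
Start: joints at [-85.8, 30.224, 82.088, -0, 67.689, -10.227], TCP at [0.156, -0.605, 0.223] pointing down, gripper open.
Joint ranges: [-176.69, 176.69], [-43.24, 126.21], [12.49, 139.97], [-82, 262], [0, 151.66], [-163.58, 163.58]. Speed limits (degrees/s): [159.86, 159.86, 180, 180, 180, 180].

INTERFACE

Orientations are given as a 3x3 rotation matrix whose columns are the frame's x, y, z axes.
In Python, from rig import bot gives the robot as it stands.
- The arm moves only by the tool carry_out, never from a script. Its arguments are lists of equal length, an entry for each row: "grip": the gripper's target within -1 to 1 (fully open at 1, half-way at 0, shut at -1); "slide": the shift along the tool's x, y, z in mm, a list of three; "twist": the turn, a rotation vector about the tool's x, y, z in rad, a list of three. In form: {"grip": [grip, ...], "slide": [[dx, dy, dz], ...], "twist": [[wx, wy, wz], ...]}. A call has 1 to 12 rows; each row shifts and turns the pose as measured when the row begins, along the tool's axes as they then stand; what a row does not reach is not made up. A row lasts 1/10 s, in which the tool goes at most 50 mm and 8.59 degrees, less where a joint would pass 70% of its speed; a pose out of reach is approached as far as the arm can. A call is refused whole if a number of a shift passes 50 or a number of a turn 0.15, either way. A call with a gripper value outside its range is refused whole. The fingers move at their own pace and stop on an object; the grip force is fixed at half the most. Time passes only in rows, so rows that do not move let the fingers close. It gives the time, the measured TCP pose, the force and the opening at its end, in the units of the state.
- bot.read_state(): the state, without advancing time (a new reading comes with each control period).
- bot.capture(name): name is "scene" or "top"; returns a dict with "color" (400x640x3 uint8, red, green, blue), "depth" (400x640 float32, m along the optical axis (not along the pixel's ray), 0 where there is no reading), "fx", "fy", "cx", "cy" (pixels), "position" and "rotation" of the camera in the world. Camera axes: x right, y up, looking along -z (the intrinsics and any distortion apply to the point x, -y, -z); pixel columns grow to the right and rows downward; lengths in m; the calibration is good to about 2 mm. A picture is of the moment at which its call begins.
- bot.hand_in(): hands the job in, once; it reports no verdict.
The state is a dict: "time_s": time; "joint_positions": joint angles; "qvel": joint speeds; "tau": joint torques, N m; "position": TCP position; "tcp_rot": TCP orientation; "force": force on the tool from outside, world axes, zero at the start; "moment": the same for the moment, N m; "opening": opening from 0.0 (shut) to 1.0 (fully open).
Only numpy, scipy, OpenCV 4.12 (cv2) and the standard library are available. Lean on these libraries where they do the work, as an engineer would, in place of code of your own. Each camera call takes 0.05 s, during which the arm holds its last target.

TASK

Four ground shafts have been tipped into the grooved tray and lie askew: comb them into its grooves. Take the hand comb, set the ends of its bar down on the tray's two side rails at the flat end, behind the shafts, and draw it along to the far end with the bar bearing lightly on the rails, easing back if it jams, until every shaft lies down in a groove. Never force the comb, keep the fingers off the shafts, leave the other things alone, and finish by standing the comb upright on the bench again.

Things in the scene. Friction and masses are not known exactly. Their poses are not given: they have to be found in the camera images.
- tray: Steel tray with a slippery black plastic bed and a wire bow on each end (17 mm out), fixed to the bench, 144 (x) x 251 (y) x 40 mm. Origin: centre of its underside, on the bench; z up. Side rails 11 mm wide run along y at x = +-66.5 mm; their tops, and those of the 8 mm end walls, are 40 mm up. Inside: 122 (x) by 235 mm (y). The bed from y = -117.5 to -39.5 mm is a flat apron 26 mm up; from there to y = +117.5 mm it is grooved.
- tray_apron (a point): Point midway between the rails at the height of their tops (40 mm), near the flat end: tray x = 0, y = -100 mm.
- tray_far (a point): The same near the grooved end: tray x = 0, y = +100 mm.
- tray_groove1 (a point): Middle of the mouth of the first of eight square grooves along the tray's x: tray x = 0, y = -32.5, z = 26 mm; the others follow every 20 mm towards +y. Each is 14 mm wide and 13 mm deep; the ridges between are 6 mm wide. A shaft down in a groove has its axis 19 mm above the bench, its top just below the ridges; one lying over the ridges or on the apron, 32 mm.
- comb: Hand comb, 260 g, stands upright on the bench at the start. Origin: centre of its tine tips; z up, x along the bar. Aluminium bar 150 (x) x 26 (y) x 12 mm, its underside 11.5 mm above the tine tips; five white tines, 6 mm wide, 24 mm deep (y), between x = -54 and +54 mm. Upright black handle in the middle, 28 (x) x 22 mm (y), from 42 to 104 mm above the tine tips.
- comb_grip (a point): Where to grip the handle: on its axis, 78 mm above the tine tips; axes as the comb's, grip across the 22 mm (its y). With the bar's ends on the tray's rails the tine tips hang 2.5 mm above the ridges: they pass over shafts that are down and push those that are not, either way along. Bar on rail is a stiff contact: 1 mm too low is some 20 N.
- shaft_blank_1: Loose plain steel shaft, 12 mm in diameter, 110 mm long, about 95 g. Origin at its middle, on the axis; its x runs along it. It starts askew (about 20 to 25 degrees off the grooves) on the tray's bed.
- shaft_blank_2: Loose plain steel shaft, 12 mm in diameter, 110 mm long, about 95 g. Origin at its middle, on the axis; its x runs along it. It starts askew (about 20 to 25 degrees off the grooves) on the tray's bed.
- shaft_blank_3: Loose plain steel shaft, 12 mm in diameter, 110 mm long, about 95 g. Origin at its middle, on the axis; its x runs along it. It starts askew (about 20 to 25 degrees off the grooves) on the tray's bed.
- shaft_blank_4: Loose plain steel shaft, 12 mm in diameter, 110 mm long, about 95 g. Origin at its middle, on the axis; its x runs along it. It starts askew (about 20 to 25 degrees off the grooves) on the tray's bed.
- gearhead_3: Bystander: black gearhead with a yellow shaft cap, 80x61x60 mm, loose on the bench; origin at the centre of its underside.
- calliper: Bystander: steel calliper, 64x258x13 mm, lying on the bench; origin at the centre of its underside, long along its y.
- deburr_tool: Bystander: deburring tool, 25x126x26 mm, loose on the bench; origin at the centre of its underside, long along its y.

How it is judged (in metres and radians):
On the way, in this order (a step that is already met when the one before it is completed fails the run):
1. the comb stands with its bar on the rails at the flat end of the tray, pressing on them by more than 2 N (x of comb in the frame of tray between -0.02 and 0.02 m and z of comb in the frame of tray between 0.025 and 0.032 m and angle between the x axis of comb and the x axis of tray, either way round below 0.1 rad and contact force between comb and tray above 2 N and y of comb in the frame of tray below -0.075 m), for 0.1 s.
2. the comb has come along to the far end of the tray, its bar still on the rails with more than 2 N (x of comb in the frame of tray between -0.02 and 0.02 m and z of comb in the frame of tray between 0.025 and 0.032 m and angle between the x axis of comb and the x axis of tray, either way round below 0.1 rad and contact force between comb and tray above 2 N and y of comb in the frame of tray above 0.075 m), for 0.1 s.
At the end, for the whole second after the job is handed in: All four shafts lie at rest down in grooves (axis under 22 mm up in the tray, within 0.05 rad of the grooves, middle within 12 mm of the tray's centre line); the comb stands upright on the bench itself, at rest (tine tips within 4 mm of the surface, 0.06 rad of upright) (z of shaft_blank_1 in the frame of tray between 0.0165 and 0.022 m and x of shaft_blank_1 in the frame of tray between -0.012 and 0.012 m and y of shaft_blank_1 in the frame of tray between -0.045 and 0.12 m and angle between the x axis of each of shaft_blank_1, shaft_blank_2, shaft_blank_3, shaft_blank_4 and the x axis of tray, either way round below 0.05 rad and linear speed of each of shaft_blank_1, shaft_blank_2, shaft_blank_3, shaft_blank_4, comb below 0.02 m/s and z of shaft_blank_2 in the frame of tray between 0.0165 and 0.022 m and x of shaft_blank_2 in the frame of tray between -0.012 and 0.012 m and y of shaft_blank_2 in the frame of tray between -0.045 and 0.12 m and z of shaft_blank_3 in the frame of tray between 0.0165 and 0.022 m and x of shaft_blank_3 in the frame of tray between -0.012 and 0.012 m and y of shaft_blank_3 in the frame of tray between -0.045 and 0.12 m and z of shaft_blank_4 in the frame of tray between 0.0165 and 0.022 m and x of shaft_blank_4 in the frame of tray between -0.012 and 0.012 m and y of shaft_blank_4 in the frame of tray between -0.045 and 0.12 m and height (world z) of comb between -0.004 and 0.004 m and angle between comb's own z axis and vertical below 0.06 rad); the robot touches nothing.
It fails at once if the comb is forced against the tray with more than 25 N (contact force between comb and tray above 25 N).
It fails at once if a shaft is jammed by the comb with more than 25 N (contact force between comb and shaft_blank_1 above 25 N or contact force between comb and shaft_blank_2 above 25 N or contact force between comb and shaft_blank_3 above 25 N or contact force between comb and shaft_blank_4 above 25 N).
It fails at once if the fingers touch a shaft (contact force between the fingers and shaft_blank_1 above 0.5 N or contact force between the fingers and shaft_blank_2 above 0.5 N or contact force between the fingers and shaft_blank_3 above 0.5 N or contact force between the fingers and shaft_blank_4 above 0.5 N).
It fails at once if a bystander is moved by more than 20 mm (distance of any of gearhead_3, deburr_tool from where it was at the start of the episode above 0.02 m).
It also fails if it takes over 72 s, if anything falls off the work surface, if the arm or the gripper's body presses on something with over 40 N, if the wrist force passes 120 N, or if a joint passes its speed limit or range.

## Working session

There is one attempt and no reset: what is moved stays moved. The work goes in short steps, Python scripts to look and compute and a tool call to move; the robot and the scene stay as the last step left them, time stands still between calls to the robot, and variables do not carry over. Pictures are saved under pics/ and viewed, and the job is handed in when it is done.

Besides the shell and the picture viewer there is one more tool, called after "Emit:" by a JSON object that holds its "method" and its "body", one argument or row to a line. carry_out: Moves the arm, as the interface text tells. Its arguments: {"type":"object","properties":{"grip":{"type":"array"},"slide":{"type":"array"},"twist":{"type":"array"}},"required":["grip","slide","twist"]}

```bash
mkdir -p pics; ls
python3 - <<'E'
from rig import bot
import cv2,numpy as np
s=bot.read_state();print(s)
for n in("scene","top"):
    c=bot.capture(n);cv2.imwrite(f"pics/{n}0.png",c["color"][...,::-1]);np.savez(f"{n}0.npz",**c)
    print(n,c["fx"],c["fy"],c["cx"],c["cy"],c["position"],c["rotation"],c.keys())
E
```

```text
pics
{'time_s': 0.0, 'joint_positions': array([-8.58010971e+01,  3.02787677e+01,  8.21574256e+01, -6.12322670e-04,
        6.76894360e+01, -1.02257137e+01]), 'qvel': array([-0.02420863, -0.12989136,  0.10388181, -0.04867225,  0.05892678,
       -0.03751707]), 'tau': array([-1.18643416e-03, -4.40049076e+01, -1.76591814e+01,  6.33326964e-02,
        5.83714270e-02, -1.73566814e-04]), 'position': array([ 0.15567812, -0.60453191,  0.221568  ]), 'tcp_rot': array([[ 9.68475243e-01,  2.49109763e-01, -1.70403829e-04],
       [ 2.49109532e-01, -9.68472851e-01,  2.18603387e-03],
       [ 3.79530898e-04, -2.15956890e-03, -9.99997596e-01]]), 'force': array([ 0.08545179, -0.00404418,  0.36849256]), 'moment': array([ 0.01853792, -0.00318999, -0.00924139]), 'opening': 0.997929905083422}
scene 460.67979642828726 460.67979642828726 323.88176840357744 204.07763605409465 [-0.32576258  0.52456777  0.90674124] [[-0.45111421  0.61892028 -0.64298807]
 [-0.89220089 -0.29518508  0.34182355]
 [ 0.02176105  0.72787599  0.68536341]] dict_keys(['color', 'depth', 'fx', 'fy', 'cx', 'cy', 'position', 'rotation'])
top 432.3536591620578 432.3536591620578 320.8702946766076 198.6392059014853 [0.30644877 0.1043352  1.25660962] [[ 0.00587909  0.98901695 -0.1476852 ]
 [-0.99971869  0.00241946 -0.02359442]
 [-0.02297797  0.14778237  0.98875294]] dict_keys(['color', 'depth', 'fx', 'fy', 'cx', 'cy', 'position', 'rotation'])
```

View pics/scene0.png

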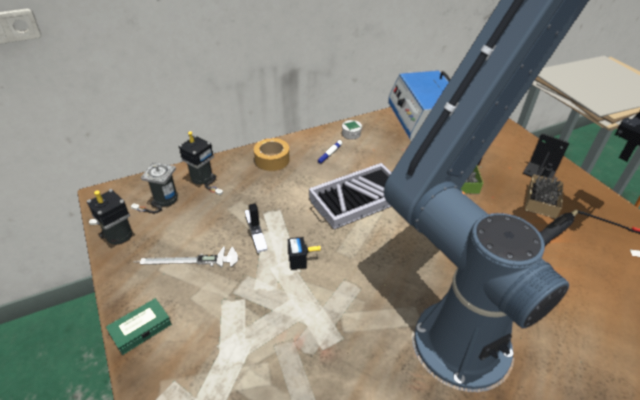

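View pics/top0.png

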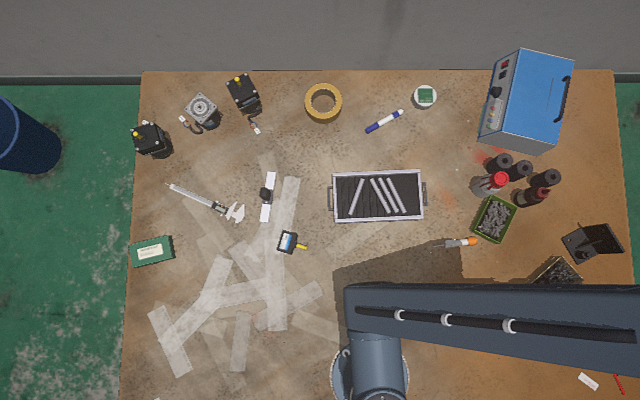

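```bash
cat > h.py <<'E'
import numpy as np,cv2
def load(n): return dict(np.load(n+".npz"))
def cloud(c):
    v,u=np.mgrid[0:400,0:640]; d=c["depth"]
    p=np.stack([(u-c["cx"])/c["fx"]*d,-(v-c["cy"])/c["fy"]*d,-d],-1)
    return p@c["rotation"].T+c["position"]
def proj(c,P):
    q=(np.atleast_2d(P)-c["position"])@c["rotation"]
    return np.stack([c["cx"]+c["fx"]*q[:,0]/-q[:,2],c["cy"]-c["fy"]*q[:,1]/-q[:,2]],-1)
def ray(c,uv,z):
    uv=np.atleast_2d(uv).astype(float)
    d=np.stack([(uv[:,0]-c["cx"])/c["fx"],-(uv[:,1]-c["cy"])/c["fy"],-np.ones(len(uv))],-1)@c["rotation"].T
    return c["position"]+d*((z-c["position"][2])/d[:,2])[:,None]
def crop(c,u0,v0,u1,v1,k,name):
    im=c["color"][v0:v1,u0:u1,::-1]
    cv2.imwrite(name,cv2.resize(im,None,fx=k,fy=k,interpolation=cv2.INTER_CUBIC))
E
python3 - <<'E'
from h import *
t=load("top0");s=load("scene0")
crop(t,320,160,440,235,6,"pics/t_tray.png")
crop(t,235,155,335,255,6,"pics/t_comb.png")
crop(s,230,160,410,280,4,"pics/s_tray.png")
E
```

```text
(no output)
```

View pics/t_tray.png

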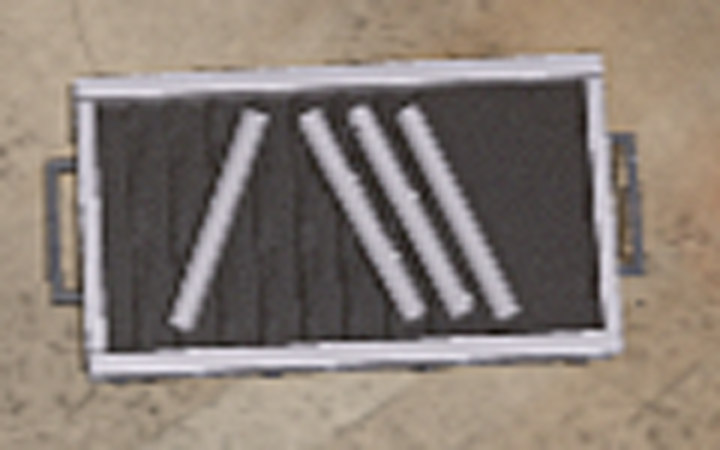

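View pics/t_comb.png

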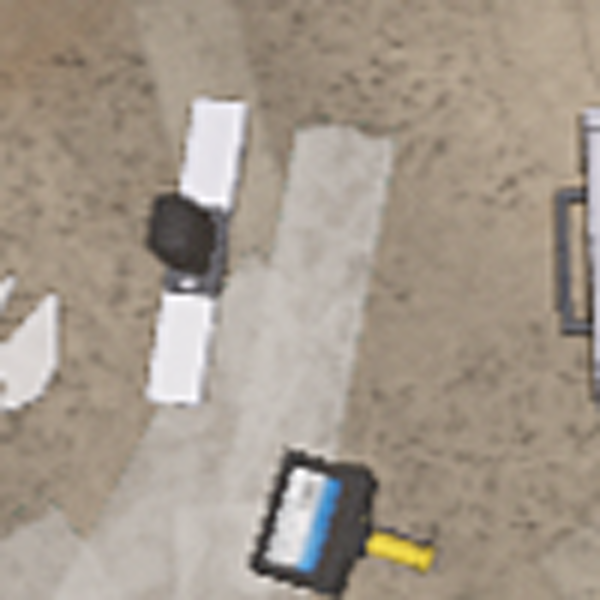

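View pics/s_tray.png

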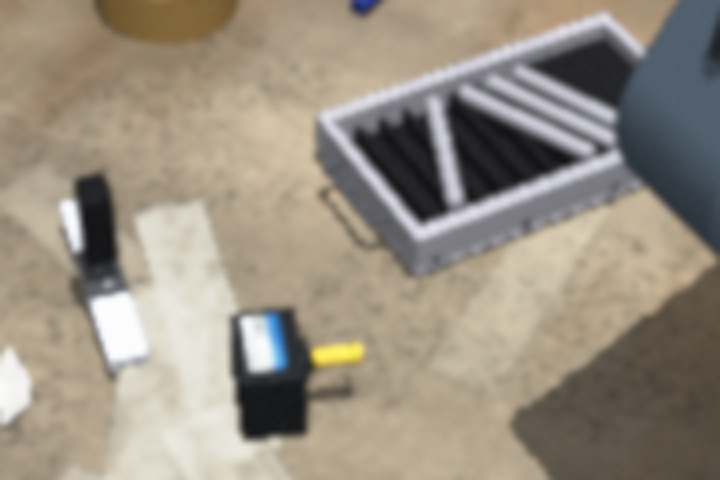

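Run:
```python
from h import *
for n in("top0","scene0"):
    c=load(n);P=cloud(c)
    u,v=(378,196) if n=="top0" else (350,195)
    np.set_printoptions(precision=4,suppress=True)
    m=(abs(P[...,0]-.5)<.4)&(abs(P[...,1]-0)<.5)&(c["depth"]>0)
    z=P[...,2][m]; print(n,"table z med",np.median(z[abs(z)<.02]))
    print(P[v,u], proj(c,P[v,u]))
    if n=="top0":
        print("comb",P[193,264],P[196,266])
        reg=P[165:230,325:435]; w=reg[...,2]
        r=(w>.034)&(w<.046)
        q=reg[r][:,:2]; print(len(q),cv2.minAreaRect((q*1000).astype(np.float32)))
        reg=P[165:225,250:285];w=reg[...,2]
        for lo,hi in((.012,.035),(.08,.13)):
            q=reg[(w>lo)&(w<hi)];print(lo,len(q),np.median(q[:,2]),cv2.minAreaRect((q[:,:2]*1000).astype(np.float32)))
    # handle region
    h=P[(abs(P[...,0]-.47)<.12)&(abs(P[...,1]-.25)<.15)&(P[...,2]>.015)]
    print(h.shape,h.mean(0), h.max(0),h.min(0))
```

```text
top0 table z med 0.000656526768325838
[ 0.4964 -0.0291  0.038 ] [[378. 196.]]
comb [0.4935 0.2859 0.1052] [0.4859 0.2809 0.1011]
1518 ((498.8779296875, -26.782135009765625), (145.11260986328125, 276.6544494628906), 2.5195984840393066)
0.012 404 0.023897579075802478 ((497.37451171875, 289.6959533691406), (27.36892318725586, 149.73095703125), 81.92070007324219)
0.08 95 0.1026924437350254 ((497.2405700683594, 290.0259704589844), (22.830150604248047, 27.814985275268555), 81.86071014404297)
(918, 3) [0.4516 0.2509 0.0454] [0.5722 0.3124 0.1084] [0.3501 0.1016 0.0152]
scene0 table z med -0.0005027806767223808
[ 0.5098 -0.0039  0.0179] [[350. 195.]]
(960, 3) [0.4489 0.2468 0.0472] [0.5731 0.3131 0.106 ] [0.35   0.1    0.0151]
```

```bash
cat >> h.py <<'E'
def tf(x,y,deg):
    a=np.radians(deg);R=np.array([[np.cos(a),-np.sin(a),0],[np.sin(a),np.cos(a),0],[0,0,1]])
    return lambda p: np.atleast_2d(p)@R.T+[x,y,0]
def rect(hx,hy,z,cx=0,cy=0): return np.array([[cx+a*hx,cy+b*hy,z] for a,b in((-1,-1),(1,-1),(1,1),(-1,1))],float)
def overlay(c,box,k,polys,name):
    u0,v0,u1,v1=box
    im=cv2.resize(np.ascontiguousarray(c["color"][v0:v1,u0:u1,::-1]),None,fx=k,fy=k,interpolation=cv2.INTER_CUBIC)
    for P in polys:
        q=(proj(c,P)-[u0,v0]+.5)*k
        cv2.polylines(im,[np.round(q).astype(int)],True,(0,0,255),1)
    cv2.imwrite(name,im)
E
python3 - <<'E'
from h import *
np.set_printoptions(precision=4,suppress=True)
t=load("top0");s=load("scene0")
P=cloud(t)[160:235,325:435]
im=t["color"][160:235,325:435].astype(int).min(-1)
m=(abs(P[...,2]-.04)<.008)&(im>150)
q=P[m]
# interior/outer ring: rails by x, fit
T=np.radians(2.52)
for it in range(3):
    R=np.array([[np.cos(T),-np.sin(T)],[np.sin(T),np.cos(T)]])
    l=(q[:,:2])@R
    x0=(l[:,0].min()+l[:,0].max())/2; 
    side=[]
    for sg in(1,-1):
        k=abs(l[:,0]-x0-sg*.0665)<.0065
        a=np.polyfit(l[k,1],l[k,0],1); side.append((a[0],l[k,0].mean(),k.sum(),q[k,2].mean()))
    print(np.degrees(T),side, l[:,0].min(),l[:,0].max(),l[:,1].min(),l[:,1].max())
    T-= np.mean([side[0][0],side[1][0]])
for sg in (0,):
    yc=(l[:,1].min()+l[:,1].max())/2; xc=(side[0][1]+side[1][1])/2
    for e in(.1215,-.1215):
        k=abs(l[:,1]-yc-e)<.006;print("end",l[k,1].mean(),k.sum(),"w",l[k,0].min(),l[k,0].max())
    print(R@[xc,yc],np.degrees(T))
tr=tf(*(R@[xc,yc]),np.degrees(T)); cb=tf(.4973,.2898,-8.1)
polys=[tr(rect(.072,.1255,.04)),tr(rect(.061,.1175,.04)),tr(rect(.061,.039,.026,0,-.0785)),cb(rect(.075,.013,.0235)),cb(rect(.014,.011,.104))]
overlay(t,(320,160,440,235),6,polys,"pics/ov_t.png")
overlay(t,(240,160,320,230),7,polys,"pics/ov_tc.png")
overlay(s,(230,160,410,280),4,polys,"pics/ov_s.png")
E
```

```text
2.52 [(np.float64(-0.0038559651227198805), np.float64(0.5637762256103317), np.int64(302), np.float64(0.040175557163817203)), (np.float64(-0.0025632838221176677), np.float64(0.4306074546277652), np.int64(303), np.float64(0.040317870740312345))] 0.4255050074409101 0.5697735922186379 -0.17371232751142524 0.0769829006325347
2.703897936091499 [(np.float64(-0.0009651680430063788), np.float64(0.5635963435475655), np.int64(303), np.float64(0.04019562899808279)), (np.float64(0.0006414119426387328), np.float64(0.43044664059421994), np.int64(303), np.float64(0.040317870740312345))] 0.42556424760800216 0.5693343349138356 -0.17509037040704936 0.07537853569291947
2.713172865162839 [(np.float64(-0.0008035677905750676), np.float64(0.5635881437005646), np.int64(303), np.float64(0.04019562899808279)), (np.float64(0.000280394218439323), np.float64(0.43046141475697336), np.int64(304), np.float64(0.04032143293243454))] 0.4255555757482341 0.5693120896111108 -0.1751598246144926 0.07529761667202609
end 0.07129687124330336 125 w 0.42574401807873086 0.5675359851076128
end -0.17100015024317242 126 w 0.4261394908634429 0.5675627515620206
[ 0.4988 -0.0263] 2.7281606839809194
```

View pics/ov_t.png

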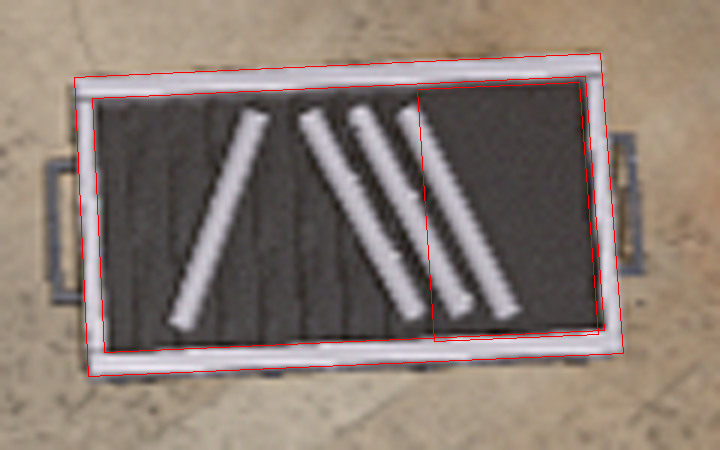

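View pics/ov_tc.png

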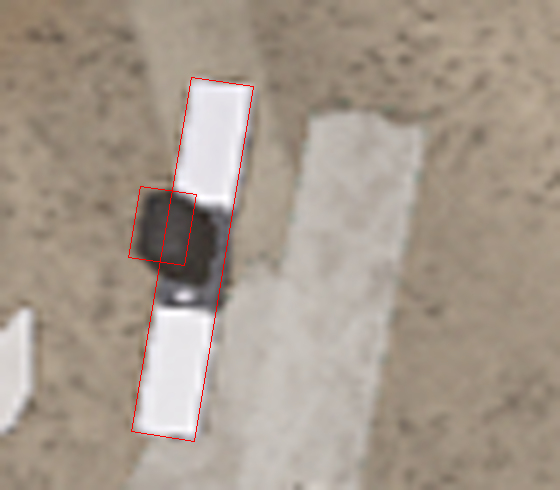

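View pics/ov_s.png

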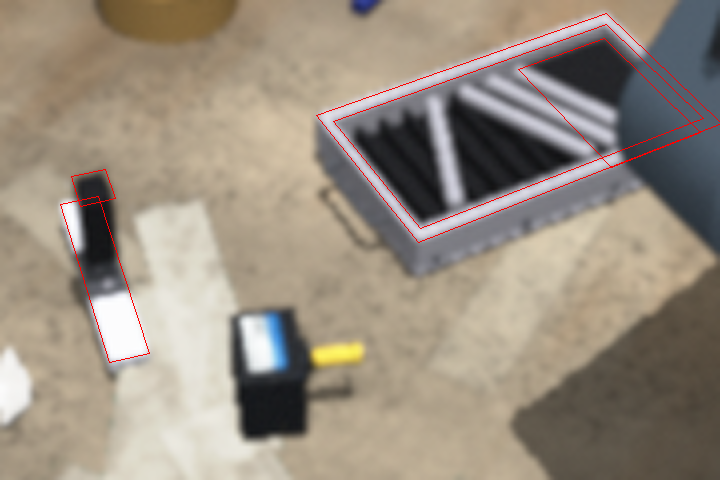

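Run:
```python
from h import *
np.set_printoptions(precision=4,suppress=True)
t=load("top0");P=cloud(t)
T=(.4988,-.0263,2.73)
a=np.radians(T[2]);R=np.array([[np.cos(a),-np.sin(a)],[np.sin(a),np.cos(a)]])
ends={"A":((255,115),(181,325)),"B":((310,117),(415,315)),"C":((360,110),(460,310)),"D":((408,110),(510,315))}
for k,e in ends.items():
    w=ray(t,np.array(e)/6+[320-.5,160-.5],.036)[:,:2]
    l=(w-T[:2])@R; print(k,"ends tray mm",l*1000,"len",np.linalg.norm(l[0]-l[1])*1000)
# height map 
for x in np.arange(.3,.85,.1):
    print("x%.1f"%x,[ "%.2f"%P[...,2][(abs(P[...,0]-x)<.05)&(abs(P[...,1]-y)<.05)&(t["depth"]>0)].max(initial=-1) for y in np.arange(.4,-.75,-.1)])
```

```text
A ends tray mm [[ 50.1353  39.7378]
 [-49.1615  80.2485]] len 107.24260251546768
B ends tray mm [[ 47.9499  13.5905]
 [-49.3148 -30.191 ]] len 106.66417092499252
C ends tray mm [[ 50.2468 -10.4168]
 [-47.8855 -51.4897]] len 106.38104785337929
D ends tray mm [[ 49.1879 -33.2511]
 [-51.3001 -74.7973]] len 108.73785932582759
x0.3 ['0.01', '0.07', '0.07', '0.34', '0.51', '0.67', '0.78', '0.74', '0.05', '0.07', '0.12', '0.11']
x0.4 ['0.01', '0.06', '0.07', '0.05', '0.05', '0.05', '0.04', '0.05', '0.05', '0.01', '0.12', '0.01']
x0.5 ['0.02', '0.11', '0.01', '0.05', '0.04', '0.05', '0.05', '0.16', '0.17', '0.14', '0.01', '0.01']
x0.6 ['0.01', '0.03', '0.01', '0.05', '0.04', '0.05', '0.01', '0.11', '0.13', '0.13', '0.01', '0.01']
x0.7 ['0.13', '0.10', '0.06', '0.05', '0.02', '0.03', '0.01', '0.12', '0.13', '0.17', '0.01', '0.01']
x0.8 ['0.17', '0.13', '0.05', '0.05', '0.01', '0.04', '0.04', '0.12', '0.13', '0.17', '0.13', '0.01']
```

Emit:
{"method": "carry_out", "body": {
  "grip": [1,1,1,1,1],
  "slide": [
    [0,0,-25],
    [0,0,-25],
    [0,0,-25],
    [0,0,-15],
    [0,0,0]
  ],
  "twist": [
    [0,0,0.1],
    [0,0,0.1],
    [0,0,0.1],
    [0,0,0.09],
    [0,0,0]
  ]
}}

```text
time_s: 0.6
position: [0.1555, -0.6024, 0.3102]
tcp_rot: [[0.988, -0.153, -0.001], [-0.153, -0.988, 0.012], [-0.003, -0.012, -1.0]]
force: [-0.4, -0.6, 0.4]
opening: 1.001
```

Emit:
{"method": "carry_out", "body": {
  "grip": [1,1,1,1,1,1,1,1,1,1,1,1],
  "slide": [
    [22,-34,0],
    [22,-34,0],
    [22,-34,0],
    [22,-34,0],
    [22,-34,0],
    [22,-34,0],
    [22,-34,0],
    [22,-34,0],
    [20,-34,0],
    [20,-34,0],
    [15,-34,0],
    [10,-34,0]
  ],
  "twist": [
    [0,0,0],
    [0,0,0],
    [0,0,0],
    [0,0,0],
    [0,0,0],
    [0,0,0],
    [0,0,0],
    [0,0,0],
    [0,0,0],
    [0,0,0],
    [0,0,0],
    [0,0,0]
  ]
}}

```text
time_s: 1.8
position: [0.4565, -0.2181, 0.2998]
tcp_rot: [[0.991, -0.137, -0.013], [-0.136, -0.99, 0.031], [-0.017, -0.029, -0.999]]
force: [0.9, 0.4, 0.5]
opening: 0.997
```

```bash
cat > go.py <<'E'
import sys,numpy as np
from rig import bot
# usage: x y z yaw(of tool x, deg): prints local shift (mm) and rotvec to target (tool pointing down)
from scipy.spatial.transform import Rotation as Ro
s=bot.read_state();R=np.array(s["tcp_rot"]);p=np.array(s["position"])
np.set_printoptions(precision=4,suppress=True)
print("t",s["time_s"],"p",p,"yaw",np.degrees(np.arctan2(R[1,0],R[0,0])),"F",s["force"],"M",s["moment"],"op",s["opening"])
print("joints",s["joint_positions"])
if len(sys.argv)>3:
    x,y,z,yaw=map(float,sys.argv[1:5]);a=np.radians(yaw)
    G=np.array([[np.cos(a),np.sin(a),0],[np.sin(a),-np.cos(a),0],[0,0,-1]])
    print("slide mm",R.T@(np.array([x,y,z])-p)*1000,"rotvec",Ro.from_matrix(R.T@G).as_rotvec())
E
python3 go.py .4973 .2898 .30 -8.1
```

```text
t 1.8 p [ 0.4565 -0.2181  0.2998] yaw -7.836117065898936 F [0.927  0.4353 0.5318] M [ 0.0591  0.0422 -0.0306] op 0.996811907643153
joints [-38.7863  16.4546  92.1345   0.9665  73.1077  58.7695]
slide mm [ -28.778  -508.4942   15.0841] rotvec [-0.029   0.0171  0.0044]
```

Emit:
{"method": "carry_out", "body": {
  "grip": [1,1,1,1,1,1,1,1,1,1,1,1],
  "slide": [
    [0,-45,0],
    [0,-45,0],
    [0,-45,0],
    [0,-45,0],
    [-2,-45,0],
    [-3,-45,0],
    [-3,-45,0],
    [-4,-45,0],
    [-4,-45,0],
    [-4,-45,0],
    [-4,-40,0],
    [0,-18,0]
  ],
  "twist": [
    [-0.03,0.017,0.004],
    [0,0,0],
    [0,0,0],
    [0,0,0],
    [0,0,0],
    [0,0,0],
    [0,0,0],
    [0,0,0],
    [0,0,0],
    [0,0,0],
    [0,0,0],
    [0,0,0]
  ]
}}

```text
time_s: 3.0
position: [0.4905, 0.3117, 0.2851]
tcp_rot: [[0.993, -0.112, -0.023], [-0.112, -0.994, -0.001], [-0.022, 0.003, -1.0]]
force: [-0.5, -0.8, 0.8]
opening: 0.999
```

```bash
python3 go.py .4973 .2898 .15 -8.1
```

```text
t 3.0 p [0.4905 0.3117 0.2851] yaw -6.413590041661793 F [-0.4984 -0.8035  0.8412] M [ 0.0023 -0.0197 -0.0127] op 0.9987132981190417
joints [ 21.1901  23.5279  83.3417   0.4495  74.3522 117.4758]
slide mm [ 12.2645  20.5316 134.8996] rotvec [0.0035 0.0223 0.0295]
```

Emit:
{"method": "carry_out", "body": {
  "grip": [1,1,1,1,1,1,1],
  "slide": [
    [6,10,20],
    [6,10,40],
    [0,0,40],
    [0,0,35],
    [0,0,0],
    [0,0,0],
    [0,0,0]
  ],
  "twist": [
    [0.0035,0.022,0.03],
    [0,0,0],
    [0,0,0],
    [0,0,0],
    [0,0,0],
    [0,0,0],
    [0,0,0]
  ]
}}

```text
time_s: 3.7
position: [0.4963, 0.2943, 0.1411]
tcp_rot: [[0.993, -0.121, -0.005], [-0.121, -0.993, -0.001], [-0.005, 0.002, -1.0]]
force: [0.5, 0.5, 0.4]
opening: 0.997
```

```bash
python3 go.py .4973 .2898 .059 -8.1;python3 - <<'E'
from rig import bot
import numpy as np
from h import *
for n in("scene","top"):
    np.savez(n+"1.npz",**bot.capture(n))
t=load("top1");s=load("scene1")
cb=tf(.4973,.2898,-8.1);P=[cb(rect(.014,.011,.104)),cb(rect(.075,.013,.0235))]
overlay(t,(230,140,330,240),6,P,"pics/t1.png");overlay(s,(210,130,330,250),5,P,"pics/s1.png")
E
```

```text
t 3.7 p [0.4963 0.2943 0.1411] yaw -6.972423625326645 F [0.4733 0.5467 0.4246] M [ 0.0285 -0.0078  0.0046] op 0.9972841706940551
joints [ 19.5486  32.7085  93.2548   0.0576  54.3308 116.4871]
slide mm [ 1.9074  4.2121 82.1175] rotvec [0.0016 0.0049 0.0197]
```

View pics/t1.png

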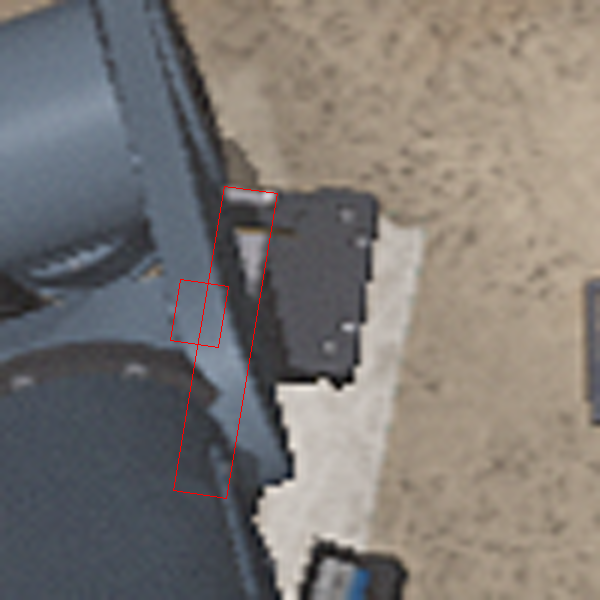

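View pics/s1.png

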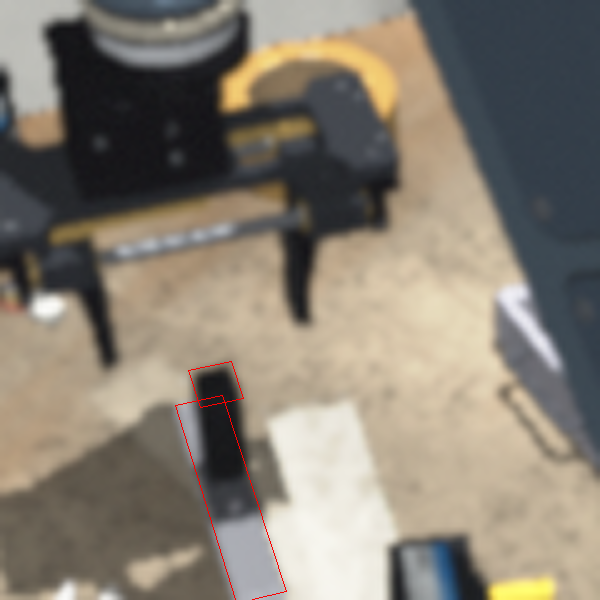

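Emit:
{"method": "carry_out", "body": {
  "grip": [1,1,1,1,1,1],
  "slide": [
    [2,4,0],
    [0,0,0],
    [0,0,25],
    [0,0,25],
    [0,0,20],
    [0,0,5]
  ],
  "twist": [
    [0,0,0.02],
    [0,0,0],
    [0,0,0],
    [0,0,0],
    [0,0,0],
    [0,0,0]
  ]
}}

```text
time_s: 4.4
position: [0.5065, 0.2923, 0.0741]
tcp_rot: [[0.99, -0.143, 0.017], [-0.144, -0.99, 0.007], [0.016, -0.009, -1.0]]
force: [-0.9, -0.7, -0.3]
opening: 1.0
```

```bash
python3 go.py .4973 .2898 .059 -8.1
```

```text
t 4.4 p [0.5065 0.2923 0.0741] yaw -8.25300913176692 F [-0.9139 -0.7317 -0.3447] M [ 0.038   0.0654 -0.0142] op 0.9997951832089899
joints [ 19.0245  38.5607  95.5368   0.0655  44.8437 117.2273]
slide mm [-8.9392  3.9268 14.8803] rotvec [-0.0092 -0.0161 -0.0026]
```

Emit:
{"method": "carry_out", "body": {
  "grip": [1,1,1,1,1],
  "slide": [
    [-9,4,5],
    [0,0,5],
    [0,0,4],
    [0,0,0],
    [0,0,0]
  ],
  "twist": [
    [-0.009,-0.016,-0.003],
    [0,0,0],
    [0,0,0],
    [0,0,0],
    [0,0,0]
  ]
}}

```text
time_s: 4.9
position: [0.4982, 0.2901, 0.0617]
tcp_rot: [[0.99, -0.14, 0.003], [-0.14, -0.99, 0.001], [0.003, -0.002, -1.0]]
force: [0.5, -0.6, -0.2]
opening: 0.999
```

```bash
python3 go.py .4973 .2898 .059 -8.1
```

```text
t 4.9 p [0.4982 0.2901 0.0617] yaw -8.061848239989251 F [ 0.5046 -0.6493 -0.1681] M [0.0135 0.002  0.0167] op 0.9992007818586337
joints [ 19.1089  39.5012  96.4087   0.0057  43.8882 117.1665]
slide mm [-0.8329  0.4145  2.7179] rotvec [-0.0017 -0.0031  0.0007]
```

Emit:
{"method": "carry_out", "body": {
  "grip": [1,1,-1,-1,-1,-1,-1,-1,-1,-1],
  "slide": [
    [-1,0.4,2.7],
    [0,0,0],
    [0,0,0],
    [0,0,0],
    [0,0,0],
    [0,0,0],
    [0,0,0],
    [0,0,0],
    [0,0,0],
    [0,0,0]
  ],
  "twist": [
    [-0.0017,-0.003,0],
    [0,0,0],
    [0,0,0],
    [0,0,0],
    [0,0,0],
    [0,0,0],
    [0,0,0],
    [0,0,0],
    [0,0,0],
    [0,0,0]
  ]
}}

```text
time_s: 5.9
position: [0.498, 0.2902, 0.06]
tcp_rot: [[0.99, -0.14, 0.002], [-0.14, -0.99, 0.001], [0.002, -0.001, -1.0]]
force: [0.2, 0.5, 0.2]
opening: 0.356
```

```bash
python3 go.py .4973 .2898 .059 -8.1
```

```text
t 5.9 p [0.498  0.2902 0.06  ] yaw -8.059777135904907 F [0.2362 0.5457 0.1585] M [ 0.019   0.0153 -0.0435] op 0.35639658675958896
joints [ 19.1294  39.6785  96.4123  -0.007   43.7733 117.1942]
slide mm [-0.6405  0.4898  0.9585] rotvec [-0.001  -0.0021  0.0007]
```

Emit:
{"method": "carry_out", "body": {
  "grip": [-1,-1,-1,-1,-1],
  "slide": [
    [0,0,0],
    [0,0,0],
    [0,0,0],
    [0,0,0],
    [0,0,0]
  ],
  "twist": [
    [0,0,0],
    [0,0,0],
    [0,0,0],
    [0,0,0],
    [0,0,0]
  ]
}}

```text
time_s: 6.4
position: [0.498, 0.2902, 0.0599]
tcp_rot: [[0.99, -0.14, 0.002], [-0.14, -0.99, 0.001], [0.002, -0.001, -1.0]]
force: [-0.2, 0.1, 0.4]
opening: 0.25
```

```bash
python3 go.py .4973 .2898 .059 -8.1
```

```text
t 6.4 p [0.498  0.2902 0.0599] yaw -8.052618949483922 F [-0.1513  0.1273  0.3745] M [ 0.0004  0.019  -0.0096] op 0.2503944759070174
joints [ 19.1311  39.6814  96.4118  -0.009   43.7743 117.1901]
slide mm [-0.6239  0.4915  0.9312] rotvec [-0.001  -0.0021  0.0008]
```

Emit:
{"method": "carry_out", "body": {
  "grip": [-1,-1,-1,-1,-1,-1,-1],
  "slide": [
    [0,0,-5],
    [0,0,-20],
    [0,0,-30],
    [0,0,-30],
    [0,0,-20],
    [0,0,0],
    [0,0,0]
  ],
  "twist": [
    [0,0,0],
    [0,0,0],
    [0,0,0],
    [0,0,0],
    [0,0,0],
    [0,0,0],
    [0,0,0]
  ]
}}

```text
time_s: 7.1
position: [0.4942, 0.2888, 0.1658]
tcp_rot: [[0.99, -0.14, -0.008], [-0.14, -0.99, -0.003], [-0.007, 0.004, -1.0]]
force: [-0.1, -0.3, -2.9]
opening: 0.245
```

```bash
python3 go.py .5036 -.1262 .17 2.73
python3 - <<'E'
from h import *
c=load("top0");P=cloud(c);m=(P[...,2]>.08)&(P[...,1]<-.15)&(P[...,0]>.4)&(P[...,0]<.65)&(c["depth"]>0)
q=P[m];print(q[:,1].max(),q[q[:,1].argmax()], q[q[:,2]>.13].max(0))
E
```

```text
t 7.1 p [0.4942 0.2888 0.1658] yaw -8.070061889206892 F [-0.1124 -0.3258 -2.8988] M [0.0146 0.0027 0.0427] op 0.2454325389982177
joints [ 19.1245  30.4898  92.646    0.0013  57.3224 117.1932]
slide mm [ 67.5705 409.6298  -3.2106] rotvec [ 0.003   0.0074 -0.1885]
-0.302884565564422 [ 0.53143365 -0.30288457  0.08414988] [ 0.64981812 -0.31027664  0.17045176]
```

Emit:
{"method": "carry_out", "body": {
  "grip": [-1,-1,-1,-1,-1,-1,-1,-1,-1,-1,-1,-1],
  "slide": [
    [0,0,0],
    [0,10,0],
    [0,30,0],
    [0,40,0],
    [0,40,0],
    [0,40,0],
    [0,40,0],
    [0,40,0],
    [0,40,0],
    [0,40,0],
    [0,40,0],
    [0,30,0]
  ],
  "twist": [
    [0.003,0.007,-0.1],
    [0,0,-0.09],
    [0,0,0],
    [0,0,0],
    [0,0,0],
    [0,0,0],
    [0,0,0],
    [0,0,0],
    [0,0,0],
    [0,0,0],
    [0,0,0],
    [0,0,0]
  ]
}}

```text
time_s: 8.3
position: [0.5052, -0.11, 0.147]
tcp_rot: [[0.997, 0.066, -0.032], [0.066, -0.998, 0.003], [-0.032, -0.005, -0.999]]
force: [0.5, 0.2, -2.5]
opening: 0.251
```

```bash
python3 go.py .5036 -.1262 .15 2.73
```

```text
t 8.3 p [ 0.5052 -0.11    0.147 ] yaw 3.8052492433825464 F [ 0.5412  0.2244 -2.5269] M [-0.0641 -0.05    0.0043] op 0.25104363649821243
joints [-24.3153  28.9318 100.4057  -0.769   52.4219  62.3624]
slide mm [-2.7866 16.0021 -3.0207] rotvec [-0.0048  0.0321  0.0187]
```

Emit:
{"method": "carry_out", "body": {
  "grip": [-1,-1,-1,-1,-1],
  "slide": [
    [-2,10,0],
    [-1,6,0],
    [0,0,0],
    [0,0,0],
    [0,0,0]
  ],
  "twist": [
    [-0.005,0.032,0.019],
    [0,0,0],
    [0,0,0],
    [0,0,0],
    [0,0,0]
  ]
}}

```text
time_s: 8.8
position: [0.5007, -0.1293, 0.1416]
tcp_rot: [[0.999, 0.042, -0.008], [0.042, -0.999, 0.004], [-0.008, -0.004, -1.0]]
force: [0.2, 0.9, -2.6]
opening: 0.248
```

```bash
python3 go.py .5036 -.1262 .11 2.73;  python3 - <<'E'
from rig import bot
import numpy as np
from h import *
for n in("scene","top"):
    np.savez(n+"2.npz",**bot.capture(n))
t=load("top2");s=load("scene2")
cb=tf(.4988,-.0263,2.73);P=[cb(rect(.072,.1255,.04))]
overlay(t,(310,130,450,230),5,P,"pics/t2.png");overlay(s,(290,100,450,240),5,P,"pics/s2.png")
E
```

```text
t 8.8 p [ 0.5007 -0.1293  0.1416] yaw 2.3850649495949074 F [ 0.2137  0.8645 -2.6039] M [ 0.0662  0.0143 -0.0382] op 0.24832112709898094
joints [-26.853   28.9702 101.6355  -0.0451  49.9123  60.7921]
slide mm [ 3.2432 -2.8702 31.5976] rotvec [-0.0039  0.0082 -0.006 ]
```

View pics/t2.png

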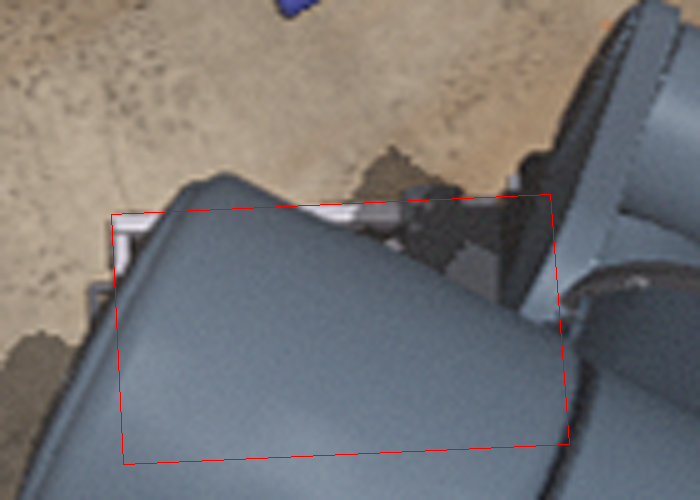

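View pics/s2.png

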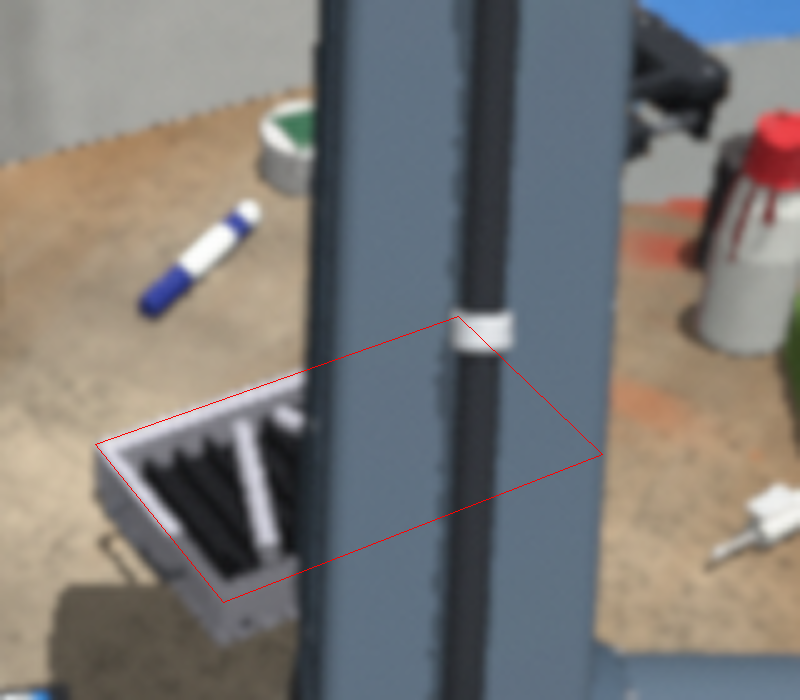

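Emit:
{"method": "carry_out", "body": {
  "grip": [-1,-1,-1,-1,-1],
  "slide": [
    [3,-3,10],
    [0,0,10],
    [0,0,10],
    [0,0,0],
    [0,0,0]
  ],
  "twist": [
    [-0.004,0.008,-0.006],
    [0,0,0],
    [0,0,0],
    [0,0,0],
    [0,0,0]
  ]
}}

```text
time_s: 9.4
position: [0.5046, -0.124, 0.1107]
tcp_rot: [[0.999, 0.052, 0.001], [0.052, -0.999, -0.001], [0.001, 0.001, -1.0]]
force: [0.2, 0.0, -2.4]
opening: 0.255
```

```bash
python3 go.py .5036 -.1262 .10 2.73
```

```text
t 9.4 p [ 0.5046 -0.124   0.1107] yaw 3.009246225883158 F [ 0.206   0.0178 -2.4457] M [ 0.0338 -0.0251  0.0288] op 0.2546778233400282
joints [-26.1278  31.8725 103.0555  -0.025   44.9997  60.8807]
slide mm [-1.105   2.1707 10.6755] rotvec [ 0.0009 -0.001   0.0049]
```

Emit:
{"method": "carry_out", "body": {
  "grip": [-1,-1,-1,-1,-1],
  "slide": [
    [-1,2.5,4],
    [0,0,4],
    [0,0,2],
    [0,0,0],
    [0,0,0]
  ],
  "twist": [
    [0,0,0.005],
    [0,0,0],
    [0,0,0],
    [0,0,0],
    [0,0,0]
  ]
}}

```text
time_s: 9.9
position: [0.5042, -0.1275, 0.1004]
tcp_rot: [[0.999, 0.046, 0.002], [0.046, -0.999, -0.002], [0.002, 0.002, -1.0]]
force: [-0.2, 0.0, -3.0]
opening: 0.245
```

```bash
python3 go.py .5036 -.1262 .0884 2.73
```

```text
t 9.9 p [ 0.5042 -0.1275  0.1004] yaw 2.654316426787954 F [-0.2402  0.0138 -2.9523] M [0.0716 0.0723 0.0114] op 0.2445069777660907
joints [-26.5023  32.8909 103.4348  -0.0307  43.5237  60.8658]
slide mm [-0.5332 -1.33   11.9828] rotvec [ 0.0016 -0.0021 -0.0013]
```

Emit:
{"method": "carry_out", "body": {
  "grip": [-1,-1,-1,-1,-1],
  "slide": [
    [-0.5,-1,5],
    [0,0,3],
    [0,0,1.5],
    [0,0,0],
    [0,0,0]
  ],
  "twist": [
    [0,0,0],
    [0,0,0],
    [0,0,0],
    [0,0,0],
    [0,0,0]
  ]
}}

```text
time_s: 10.4
position: [0.5038, -0.1264, 0.0902]
tcp_rot: [[0.999, 0.046, 0.003], [0.046, -0.999, -0.002], [0.003, 0.002, -1.0]]
force: [0.3, -0.3, -1.6]
opening: 0.251
```

```bash
python3 go.py .5036 -.1262 .0884 2.73
```

```text
t 10.4 p [ 0.5038 -0.1264  0.0902] yaw 2.6582028833366604 F [ 0.2697 -0.2602 -1.6474] M [-0.039  -0.0354 -0.0205] op 0.2510222736374257
joints [-26.4183  33.8703 103.9034  -0.03    42.0478  60.9459]
slide mm [-0.1517 -0.255   1.8211] rotvec [ 0.0018 -0.0026 -0.0013]
```

Emit:
{"method": "carry_out", "body": {
  "grip": [-1,-1],
  "slide": [
    [0,0,0.5],
    [0,0,0]
  ],
  "twist": [
    [0,0,0],
    [0,0,0]
  ]
}}

```text
time_s: 10.6
position: [0.5039, -0.1265, 0.0898]
tcp_rot: [[0.999, 0.046, 0.003], [0.046, -0.999, -0.002], [0.003, 0.002, -1.0]]
force: [0.1, -0.3, -2.1]
opening: 0.246
```

Emit:
{"method": "carry_out", "body": {
  "grip": [-1,-1],
  "slide": [
    [0,0,0.5],
    [0,0,0]
  ],
  "twist": [
    [0,0,0],
    [0,0,0]
  ]
}}

```text
time_s: 10.8
position: [0.504, -0.1265, 0.0894]
tcp_rot: [[0.999, 0.046, 0.003], [0.046, -0.999, -0.002], [0.003, 0.002, -1.0]]
force: [-0.9, -0.1, -2.5]
opening: 0.251
```

Emit:
{"method": "carry_out", "body": {
  "grip": [-1,-1],
  "slide": [
    [0,0,0.5],
    [0,0,0]
  ],
  "twist": [
    [0,0,0],
    [0,0,0]
  ]
}}

```text
time_s: 11.0
position: [0.504, -0.1266, 0.0889]
tcp_rot: [[0.999, 0.046, 0.003], [0.046, -0.999, -0.002], [0.003, 0.002, -1.0]]
force: [-0.2, -0.2, -2.8]
opening: 0.248
```

Emit:
{"method": "carry_out", "body": {
  "grip": [-1,-1],
  "slide": [
    [0,0,0.5],
    [0,0,0]
  ],
  "twist": [
    [0,0,0],
    [0,0,0]
  ]
}}

```text
time_s: 11.2
position: [0.5041, -0.1266, 0.0885]
tcp_rot: [[0.999, 0.046, 0.003], [0.046, -0.999, -0.002], [0.003, 0.002, -1.0]]
force: [-1.2, -0.2, -2.9]
opening: 0.253
```

Emit:
{"method": "carry_out", "body": {
  "grip": [-1,-1],
  "slide": [
    [0,0,0.3],
    [0,0,0]
  ],
  "twist": [
    [0,0,0],
    [0,0,0]
  ]
}}

```text
time_s: 11.4
position: [0.5041, -0.1266, 0.0885]
tcp_rot: [[0.999, 0.046, 0.004], [0.046, -0.999, -0.002], [0.003, 0.002, -1.0]]
force: [-0.5, 0.3, -2.3]
opening: 0.254
```

Emit:
{"method": "carry_out", "body": {
  "grip": [-1,-1],
  "slide": [
    [0,0,0.4],
    [0,0,0.2]
  ],
  "twist": [
    [0,0,0],
    [0,0,0]
  ]
}}

```text
time_s: 11.6
position: [0.5042, -0.1266, 0.0884]
tcp_rot: [[0.999, 0.046, 0.004], [0.046, -0.999, -0.002], [0.004, 0.002, -1.0]]
force: [-0.6, 0.7, 0.7]
opening: 0.249
```

Emit:
{"method": "carry_out", "body": {
  "grip": [-1,-1],
  "slide": [
    [0,0,0.4],
    [0,0,0.4]
  ],
  "twist": [
    [0,0,0],
    [0,0,0]
  ]
}}

```text
time_s: 11.8
position: [0.5042, -0.1266, 0.0884]
tcp_rot: [[0.999, 0.047, 0.004], [0.047, -0.999, -0.002], [0.004, 0.003, -1.0]]
force: [-1.2, 0.2, 5.6]
opening: 0.252
```

Emit:
{"method": "carry_out", "body": {
  "grip": [-1,-1,-1],
  "slide": [
    [0,0,0.4],
    [0,0,0.4],
    [0,0,0.4]
  ],
  "twist": [
    [0,0,0],
    [0,0,0],
    [0,0,0]
  ]
}}

```text
time_s: 12.1
position: [0.5042, -0.1266, 0.0884]
tcp_rot: [[0.999, 0.047, 0.004], [0.047, -0.999, -0.003], [0.004, 0.003, -1.0]]
force: [-1.1, 0.2, 4.4]
opening: 0.251
```

```bash
python3 go.py .4988 -.0263 .0884 2.73
```

```text
t 12.1 p [ 0.5042 -0.1266  0.0884] yaw 2.671367385914078 F [-1.1002  0.2278  4.3665] M [ 0.1654  0.5044 -0.0571] op 0.25054327195190784
joints [-26.4056  34.0561 103.9712  -0.0442  41.6929  60.9563]
slide mm [  -0.7277 -100.4406   -0.3147] rotvec [ 0.0028 -0.004  -0.001 ]
```

Emit:
{"method": "carry_out", "body": {
  "grip": [-1,-1,-1,-1,-1,-1,-1,-1,-1,-1,-1,-1],
  "slide": [
    [0,-1,0.4],
    [0,-1,0.4],
    [0,-1,0.4],
    [0,-1,0.4],
    [0,-1,0.4],
    [0,-1,0.4],
    [0,-1,0.4],
    [0,-1,0.4],
    [0,-1,0.4],
    [0,-1,0.4],
    [0,-1,0.4],
    [0,-1,0.4]
  ],
  "twist": [
    [0.001,-0.004,0],
    [0,-0.002,0],
    [0,0,0],
    [0,0,0],
    [0,0,0],
    [0,0,0],
    [0,0,0],
    [0,0,0],
    [0,0,0],
    [0,0,0],
    [0,0,0],
    [0,0,0]
  ]
}}

```text
time_s: 13.3
position: [0.5077, -0.1217, 0.0885]
tcp_rot: [[0.999, 0.053, 0.006], [0.054, -0.998, -0.018], [0.005, 0.018, -1.0]]
force: [-1.2, -2.4, 6.4]
opening: 0.249
```

```bash
python3 go.py .4988 -.0263 .0884 2.73
```

```text
t 13.3 p [ 0.5077 -0.1217  0.0885] yaw 3.0719921965758044 F [-1.1744 -2.4004  6.4199] M [-0.3795  0.6573 -0.0057] op 0.24862230487140766
joints [-25.3072  34.0743 103.8843  -1.1392  41.2873  62.4747]
slide mm [ -3.8207 -95.7669  -1.6011] rotvec [ 0.0178 -0.0055  0.0059]
```

Emit:
{"method": "carry_out", "body": {
  "grip": [-1,-1,-1,-1,-1,-1,-1,-1],
  "slide": [
    [-0.7,-1.5,0.4],
    [-0.7,-1.5,0.4],
    [-0.7,-1.5,0.4],
    [-0.7,-1.5,0.4],
    [-0.7,-1.5,0.4],
    [-0.7,-1.5,0.4],
    [-0.7,-1.5,0.4],
    [-0.7,-1.5,0.4]
  ],
  "twist": [
    [0.004,-0.002,0.001],
    [0.004,-0.002,0.001],
    [0.004,-0.001,0.001],
    [0.004,-0.001,0.001],
    [0.004,-0.001,0.001],
    [0.004,-0.001,0.001],
    [0.004,-0.001,0.001],
    [0.004,-0.001,0.001]
  ]
}}

```text
time_s: 14.1
position: [0.508, -0.1153, 0.0884]
tcp_rot: [[0.999, 0.05, 0.007], [0.05, -0.999, 0.003], [0.007, -0.003, -1.0]]
force: [-0.9, -2.1, 5.2]
opening: 0.253
```

```bash
python3 go.py .4988 -.0263 .0884 2.73
```

```text
t 14.1 p [ 0.508  -0.1153  0.0884] yaw 2.87621399395711 F [-0.9339 -2.1265  5.2214] M [-0.5648  0.4697  0.0972] op 0.252771235965829
joints [-25.2983  34.088  103.8791   0.5251  41.7508  61.434 ]
slide mm [ -4.7581 -89.3434   0.2181] rotvec [-0.0031 -0.0072  0.0026]
```

Emit:
{"method": "carry_out", "body": {
  "grip": [-1,-1,-1,-1,-1,-1,-1,-1],
  "slide": [
    [-1.5,-2,0.4],
    [-1.5,-2,0.4],
    [-1.5,-2,0.4],
    [-1.5,-2,0.4],
    [-1.5,-2,0.4],
    [-1.5,-2,0.4],
    [-1.5,-2,0.4],
    [-1.5,-2,0.4]
  ],
  "twist": [
    [0.001,-0.003,0],
    [0.001,-0.003,0],
    [0.001,-0.002,0],
    [0.001,-0.002,0],
    [0.002,-0.001,0],
    [0.002,-0.001,0],
    [0.002,-0.001,0],
    [0.002,-0.001,0]
  ]
}}

```text
time_s: 14.9
position: [0.5039, -0.1046, 0.0884]
tcp_rot: [[0.999, 0.053, 0.011], [0.053, -0.999, 0.004], [0.011, -0.003, -1.0]]
force: [0.6, -2.2, 6.1]
opening: 0.254
```

```bash
python3 go.py .4988 -.0263 .0884 2.73
```

```text
t 14.9 p [ 0.5039 -0.1046  0.0884] yaw 3.0302514960977076 F [ 0.5747 -2.2063  6.0658] M [-0.445   0.2658  0.041 ] op 0.25366390735402766
joints [-24.4455  33.7244 104.9295   0.6653  40.8813  62.0221]
slide mm [ -0.9893 -78.4594   0.1936] rotvec [-0.003  -0.0107  0.0053]
```

Emit:
{"method": "carry_out", "body": {
  "grip": [-1,-1,-1,-1,-1,-1,-1,-1],
  "slide": [
    [-0.7,-2,0.4],
    [-0.7,-2,0.4],
    [-0.7,-2,0.4],
    [-0.7,-2,0.4],
    [-0.7,-2,0.4],
    [-0.7,-2,0.4],
    [-0.7,-2,0.4],
    [-0.7,-2,0.4]
  ],
  "twist": [
    [0.002,-0.005,0.001],
    [0.002,-0.005,0.001],
    [0.002,-0.005,0.001],
    [0.002,-0.005,0.001],
    [0.002,-0.004,0],
    [0.002,-0.004,0],
    [0.002,-0.004,0],
    [0.002,-0.004,0]
  ]
}}

```text
time_s: 15.7
position: [0.5068, -0.0925, 0.0884]
tcp_rot: [[0.999, 0.047, -0.004], [0.047, -0.999, 0.008], [-0.004, -0.008, -1.0]]
force: [-1.0, -1.4, 4.4]
opening: 0.248
```

```bash
python3 go.py .4988 -.0263 .0884 2.73
```

```text
t 15.7 p [ 0.5068 -0.0925  0.0884] yaw 2.684504984146788 F [-0.9762 -1.4465  4.4154] M [-0.4103 -0.3499 -0.0446] op 0.24795882146692413
joints [-22.9902  33.974  104.2107   0.4877  42.2028  63.9638]
slide mm [ -4.8452 -66.5257   0.5209] rotvec [-0.0081  0.0036 -0.0008]
```

Emit:
{"method": "carry_out", "body": {
  "grip": [-1,-1,-1,-1,-1,-1,-1,-1],
  "slide": [
    [-1.5,-2,0.4],
    [-1.5,-2,0.4],
    [-1.5,-2,0.4],
    [-1.5,-2,0.4],
    [-1.3,-2,0.4],
    [-1.3,-2,0.4],
    [-1.3,-2,0.4],
    [-1.3,-2,0.4]
  ],
  "twist": [
    [0,0.001,0],
    [0,0,0],
    [0,0,0],
    [0,0,0],
    [0,-0.001,0],
    [0,-0.001,0],
    [0,-0.001,0],
    [0,-0.001,0]
  ]
}}

```text
time_s: 16.5
position: [0.5008, -0.0796, 0.0883]
tcp_rot: [[0.999, 0.05, 0.006], [0.05, -0.999, -0.0], [0.006, 0.0, -1.0]]
force: [0.7, -2.1, 6.8]
opening: 0.248
```

```bash
python3 go.py .4988 -.0263 .0884 2.73
```

```text
t 16.5 p [ 0.5008 -0.0796  0.0883] yaw 2.8451158433196584 F [ 0.7237 -2.1376  6.7883] M [-0.3312  0.2937 -0.0066] op 0.24812394173282132
joints [-21.7514  33.4066 105.8775   0.1961  40.3754  65.2545]
slide mm [  0.693  -53.288   -0.1414] rotvec [ 0.0005 -0.0063  0.002 ]
```

Emit:
{"method": "carry_out", "body": {
  "grip": [-1,-1,-1,-1,-1,-1,-1,-1],
  "slide": [
    [-0.8,-2,0.4],
    [-0.8,-2,0.4],
    [-0.8,-2,0.4],
    [-0.8,-2,0.4],
    [-0.8,-2,0.4],
    [-0.8,-2,0.4],
    [-0.8,-2,0.4],
    [-0.8,-2,0.4]
  ],
  "twist": [
    [0.001,-0.003,0],
    [0.001,-0.003,0],
    [0.001,-0.003,0],
    [0.001,-0.003,0],
    [0.001,-0.002,0],
    [0.001,-0.002,0],
    [0.001,-0.002,0],
    [0.001,-0.002,0]
  ]
}}

```text
time_s: 17.3
position: [0.5004, -0.0679, 0.0883]
tcp_rot: [[0.999, 0.051, 0.004], [0.051, -0.999, -0.003], [0.003, 0.004, -1.0]]
force: [-0.1, -2.0, 6.6]
opening: 0.253
```

```bash
python3 go.py .4988 -.0263 .0884 2.73
```

```text
t 17.3 p [ 0.5004 -0.0679  0.0883] yaw 2.9154219288619108 F [-0.1449 -2.0228  6.5581] M [-0.5514 -0.1002 -0.0182] op 0.2533155368665135
joints [-20.3537  33.3376 106.0699  -0.1758  40.3301  66.865 ]
slide mm [  0.5141 -41.6201  -0.2465] rotvec [ 0.0036 -0.0034  0.0032]
```

Look at the scene now for shaft states.

Run:
```python
from rig import bot
import numpy as np
from h import *
for n in("scene","top"):
    np.savez(n+"3.npz",**bot.capture(n))
t=load("top3");s=load("scene3")
crop(t,310,140,440,240,6,"pics/t3.png");crop(s,290,120,420,240,5,"pics/s3.png")
```

```text
(no output)
```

View pics/t3.png

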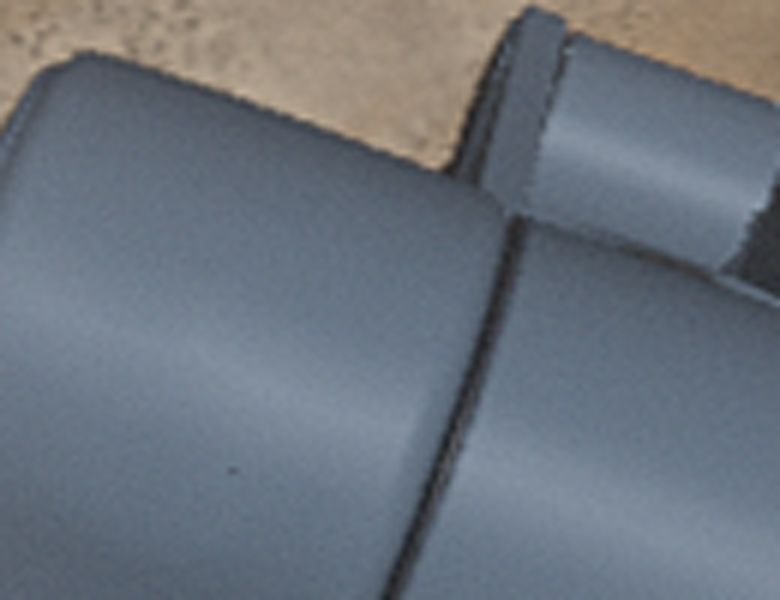

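View pics/s3.png

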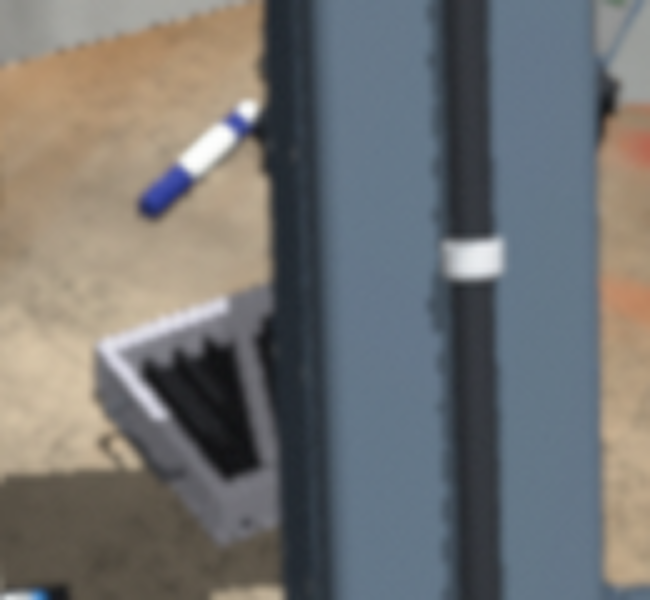

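Emit:
{"method": "carry_out", "body": {
  "grip": [-1,-1,-1,-1,-1,-1,-1,-1],
  "slide": [
    [-0.8,-2,0.4],
    [-0.8,-2,0.4],
    [-0.8,-2,0.4],
    [-0.8,-2,0.4],
    [-0.8,-2,0.4],
    [-0.8,-2,0.4],
    [-0.8,-2,0.4],
    [-0.8,-2,0.4]
  ],
  "twist": [
    [0.002,-0.002,0],
    [0.002,-0.002,0],
    [0.002,-0.002,0],
    [0.002,-0.002,0],
    [0.001,-0.002,0],
    [0.001,-0.002,0],
    [0.001,-0.002,0],
    [0.001,-0.002,0]
  ]
}}

```text
time_s: 18.2
position: [0.4998, -0.056, 0.0883]
tcp_rot: [[0.999, 0.052, 0.004], [0.052, -0.999, -0.001], [0.004, 0.001, -1.0]]
force: [0.6, -3.5, 6.3]
opening: 0.254
```

```bash
python3 go.py .4988 -.0263 .0884 2.73
```

```text
t 18.2 p [ 0.4998 -0.056   0.0883] yaw 2.9715409826125034 F [ 0.5926 -3.5017  6.3451] M [-0.5115 -0.0569 -0.0182] op 0.25423552274571803
joints [-19.1432  33.2421 106.354    0.0051  40.1803  67.8815]
slide mm [  0.5364 -29.6906  -0.1525] rotvec [ 0.0014 -0.0036  0.0042]
```

Emit:
{"method": "carry_out", "body": {
  "grip": [-1,-1,-1,-1,-1,-1,-1,-1],
  "slide": [
    [-0.8,-2,0.4],
    [-0.8,-2,0.4],
    [-0.8,-2,0.4],
    [-0.8,-2,0.4],
    [-0.8,-2,0.4],
    [-0.8,-2,0.4],
    [-0.8,-2,0.4],
    [-0.8,-2,0.4]
  ],
  "twist": [
    [0.001,-0.002,0.001],
    [0.001,-0.002,0.001],
    [0.001,-0.002,0.001],
    [0.001,-0.002,0.001],
    [0.001,-0.002,0],
    [0.001,-0.002,0],
    [0.001,-0.002,0],
    [0.001,-0.002,0]
  ]
}}

```text
time_s: 19.0
position: [0.4991, -0.0438, 0.0883]
tcp_rot: [[0.999, 0.049, 0.004], [0.049, -0.999, -0.003], [0.004, 0.003, -1.0]]
force: [0.5, -2.4, 5.5]
opening: 0.252
```

```bash
python3 go.py .4988 -.0263 .0884 2.73
```

```text
t 19.0 p [ 0.4991 -0.0438  0.0883] yaw 2.7997395064815187 F [ 0.4621 -2.4226  5.5299] M [-0.6054 -0.0772  0.0041] op 0.25199204845340806
joints [-17.7639  33.1443 106.6368  -0.1235  39.9704  69.5311]
slide mm [  0.6003 -17.4599  -0.1467] rotvec [ 0.0028 -0.0036  0.0012]
```

Emit:
{"method": "carry_out", "body": {
  "grip": [-1,-1,-1,-1,-1,-1,-1,-1,-1,-1],
  "slide": [
    [-0.7,-2,0.4],
    [-0.7,-2,0.4],
    [-0.7,-2,0.4],
    [-0.7,-2,0.4],
    [-0.7,-2,0.4],
    [-0.7,-2,0.4],
    [-0.7,-2,0.4],
    [-0.7,-2,0.4],
    [-0.7,-2,0.4],
    [-0.7,-2,0.4]
  ],
  "twist": [
    [0.002,-0.002,0],
    [0.002,-0.002,0],
    [0.002,-0.002,0],
    [0.001,-0.002,0],
    [0.001,-0.002,0],
    [0.001,-0.002,0],
    [0.001,-0.002,0],
    [0.001,-0.002,0],
    [0.001,-0.002,0],
    [0.001,-0.002,0]
  ]
}}

```text
time_s: 20.0
position: [0.4988, -0.0281, 0.0883]
tcp_rot: [[0.999, 0.05, 0.003], [0.05, -0.999, -0.001], [0.003, 0.001, -1.0]]
force: [1.4, -2.4, 5.8]
opening: 0.248
```

```bash
python3 go.py .4988 -.0263 .0884 2.73
```

```text
t 20.0 p [ 0.4988 -0.0281  0.0883] yaw 2.878278224845459 F [ 1.4008 -2.39    5.7691] M [-0.4893 -0.125  -0.0383] op 0.2476472803140383
joints [-16.0737  33.0878 106.8067   0.024   39.9185  71.0298]
slide mm [ 0.1159 -1.8107 -0.1134] rotvec [ 0.0008 -0.0032  0.0026]
```

Emit:
{"method": "carry_out", "body": {
  "grip": [-1,-1,-1,-1,-1,-1,-1,-1,-1,-1],
  "slide": [
    [-0.7,-2,0.4],
    [-0.7,-2,0.4],
    [-0.7,-2,0.4],
    [-0.7,-2,0.4],
    [-0.7,-2,0.4],
    [-0.7,-2,0.4],
    [-0.7,-2,0.4],
    [-0.7,-2,0.4],
    [-0.7,-2,0.4],
    [-0.7,-2,0.4]
  ],
  "twist": [
    [0.001,-0.002,0],
    [0.001,-0.002,0],
    [0.001,-0.002,0],
    [0.001,-0.002,0],
    [0.001,-0.002,0],
    [0.001,-0.002,0],
    [0.001,-0.002,0],
    [0.001,-0.002,0],
    [0.001,-0.002,0],
    [0.001,-0.002,0]
  ]
}}

```text
time_s: 21.0
position: [0.4985, -0.0121, 0.0883]
tcp_rot: [[0.999, 0.051, 0.003], [0.051, -0.999, -0.001], [0.003, 0.001, -1.0]]
force: [-0.2, -2.0, 6.5]
opening: 0.251
```

```bash
python3 go.py .49404 .0736 .0884 2.73
```

```text
t 21.0 p [ 0.4985 -0.0121  0.0883] yaw 2.9426966876547516 F [-0.2049 -2.046   6.5381] M [-0.5351 -0.1447 -0.0254] op 0.2512929305604948
joints [-14.2496  33.0456 106.9342  -0.0177  39.8334  72.8214]
slide mm [ -0.0448 -85.8513  -0.2199] rotvec [ 0.0011 -0.0031  0.0037]
```

Emit:
{"method": "carry_out", "body": {
  "grip": [-1,-1,-1,-1,-1,-1,-1,-1,-1,-1],
  "slide": [
    [-0.7,-2,0.4],
    [-0.7,-2,0.4],
    [-0.7,-2,0.4],
    [-0.7,-2,0.4],
    [-0.7,-2,0.4],
    [-0.7,-2,0.4],
    [-0.7,-2,0.4],
    [-0.7,-2,0.4],
    [-0.7,-2,0.4],
    [-0.7,-2,0.4]
  ],
  "twist": [
    [0.001,-0.002,0.001],
    [0.001,-0.002,0.001],
    [0.001,-0.002,0.001],
    [0.001,-0.002,0],
    [0.001,-0.002,0],
    [0.001,-0.002,0],
    [0.001,-0.002,0],
    [0.001,-0.002,0],
    [0.001,-0.002,0],
    [0.001,-0.002,0]
  ]
}}

```text
time_s: 22.0
position: [0.4981, 0.004, 0.0883]
tcp_rot: [[0.999, 0.049, 0.003], [0.049, -0.999, -0.001], [0.003, 0.001, -1.0]]
force: [-0.3, -2.6, 5.6]
opening: 0.253
```

```bash
python3 go.py .49404 .0736 .0884 2.73
```

```text
t 22.0 p [0.4981 0.004  0.0883] yaw 2.833393250692939 F [-0.2823 -2.5865  5.5599] M [-0.6044 -0.1784 -0.0398] op 0.25318878685160773
joints [-12.4085  33.0258 106.9962  -0.0144  39.7995  74.7692]
slide mm [ -0.6631 -69.716   -0.2014] rotvec [ 0.001  -0.003   0.0018]
```

Emit:
{"method": "carry_out", "body": {
  "grip": [-1,-1,-1,-1,-1,-1,-1,-1,-1,-1],
  "slide": [
    [-0.8,-2,0.4],
    [-0.8,-2,0.4],
    [-0.8,-2,0.4],
    [-0.8,-2,0.4],
    [-0.8,-2,0.4],
    [-0.8,-2,0.4],
    [-0.8,-2,0.4],
    [-0.8,-2,0.4],
    [-0.8,-2,0.4],
    [-0.8,-2,0.4]
  ],
  "twist": [
    [0.001,-0.002,0.001],
    [0.001,-0.002,0.001],
    [0.001,-0.002,0.001],
    [0.001,-0.002,0],
    [0.001,-0.002,0],
    [0.001,-0.002,0],
    [0.001,-0.002,0],
    [0.001,-0.002,0],
    [0.001,-0.002,0],
    [0.001,-0.002,0]
  ]
}}

```text
time_s: 23.0
position: [0.497, 0.0201, 0.0883]
tcp_rot: [[0.999, 0.048, 0.003], [0.048, -0.999, -0.0], [0.003, 0.0, -1.0]]
force: [-0.4, -2.2, 7.2]
opening: 0.253
```

```bash
python3 go.py .49404 .0736 .0884 2.73
```

```text
t 23.0 p [0.497  0.0201 0.0883] yaw 2.7400226947402015 F [-0.409  -2.1792  7.179 ] M [-0.5258 -0.1286 -0.0788] op 0.25253525892770845
joints [-10.5829  32.9879 107.1052   0.0257  39.7259  76.6573]
slide mm [ -0.4316 -53.5356  -0.1485] rotvec [ 0.0004 -0.0031  0.0002]
```

Emit:
{"method": "carry_out", "body": {
  "grip": [-1,-1,-1,-1,-1,-1,-1,-1,-1,-1],
  "slide": [
    [-0.7,-2,0.4],
    [-0.7,-2,0.4],
    [-0.7,-2,0.4],
    [-0.7,-2,0.4],
    [-0.7,-2,0.4],
    [-0.7,-2,0.4],
    [-0.7,-2,0.4],
    [-0.7,-2,0.4],
    [-0.7,-2,0.4],
    [-0.7,-2,0.4]
  ],
  "twist": [
    [0.001,-0.002,0],
    [0.001,-0.002,0],
    [0.001,-0.002,0],
    [0.001,-0.002,0],
    [0.001,-0.002,0],
    [0.001,-0.002,0],
    [0.001,-0.002,0],
    [0.001,-0.002,0],
    [0.001,-0.002,0],
    [0.001,-0.002,0]
  ]
}}

```text
time_s: 24.0
position: [0.4964, 0.0368, 0.0883]
tcp_rot: [[0.999, 0.05, 0.003], [0.05, -0.999, 0.001], [0.003, -0.001, -1.0]]
force: [-0.1, -2.4, 7.5]
opening: 0.25
```

```bash
python3 go.py .49404 .0736 .0884 2.73
```

```text
t 24.0 p [0.4964 0.0368 0.0883] yaw 2.8575566074691063 F [-0.0514 -2.4413  7.4615] M [-0.5532 -0.1501 -0.0246] op 0.25024420061527075
joints [ -8.6951  33.0099 107.042    0.1158  39.8008  78.3585]
slide mm [ -0.54   -36.9018  -0.1017] rotvec [-0.0008 -0.0028  0.0022]
```

Emit:
{"method": "carry_out", "body": {
  "grip": [-1,-1,-1,-1,-1,-1,-1,-1,-1,-1],
  "slide": [
    [-0.7,-2,0.35],
    [-0.7,-2,0.35],
    [-0.7,-2,0.35],
    [-0.7,-2,0.35],
    [-0.7,-2,0.35],
    [-0.7,-2,0.35],
    [-0.7,-2,0.35],
    [-0.7,-2,0.35],
    [-0.7,-2,0.35],
    [-0.7,-2,0.35]
  ],
  "twist": [
    [0,-0.002,0.001],
    [0,-0.002,0.001],
    [0.001,-0.002,0],
    [0.001,-0.002,0],
    [0.001,-0.002,0],
    [0.001,-0.002,0],
    [0.001,-0.002,0],
    [0.001,-0.002,0],
    [0.001,-0.002,0],
    [0.001,-0.002,0]
  ]
}}

```text
time_s: 25.0
position: [0.4956, 0.0545, 0.0883]
tcp_rot: [[0.999, 0.049, 0.002], [0.049, -0.999, 0.002], [0.002, -0.002, -1.0]]
force: [0.6, -1.4, 5.7]
opening: 0.247
```

```bash
python3 go.py .49404 .0736 .0884 2.73
```

```text
t 25.0 p [0.4956 0.0545 0.0883] yaw 2.825080730858814 F [ 0.6244 -1.4156  5.6812] M [-0.5694 -0.2385 -0.0399] op 0.24684576828626728
joints [ -6.6688  33.0488 106.9216   0.2036  39.9087  80.35  ]
slide mm [ -0.5817 -19.1366  -0.0768] rotvec [-0.0019 -0.0025  0.0017]
```

Emit:
{"method": "carry_out", "body": {
  "grip": [-1,-1,-1,-1,-1,-1,-1,-1,-1],
  "slide": [
    [-0.7,-1.8,0.35],
    [-0.7,-1.8,0.35],
    [-0.7,-1.8,0.35],
    [-0.7,-1.8,0.35],
    [-0.7,-1.8,0.35],
    [-0.7,-1.8,0.35],
    [-0.7,-1.8,0.35],
    [-0.4,-1,0.35],
    [0,0,0.35]
  ],
  "twist": [
    [0,-0.002,0.001],
    [0,-0.002,0.001],
    [0,-0.002,0],
    [0,-0.002,0],
    [0.001,-0.002,0],
    [0.001,-0.002,0],
    [0.001,-0.002,0],
    [0.001,-0.002,0],
    [0,0,0]
  ]
}}

```text
time_s: 25.9
position: [0.495, 0.0668, 0.0883]
tcp_rot: [[0.999, 0.049, 0.002], [0.049, -0.999, 0.001], [0.002, -0.001, -1.0]]
force: [-0.5, -1.4, 8.7]
opening: 0.248
```

```bash
python3 go.py .49404 .0736 .0884 2.73
```

```text
t 25.9 p [0.495  0.0668 0.0883] yaw 2.7803847459232642 F [-0.4648 -1.3936  8.6877] M [-0.2532 -0.0253  0.0008] op 0.24782818100628193
joints [ -5.206   33.0972 106.7874   0.1204  39.9828  81.9213]
slide mm [-0.6453 -6.8678 -0.1307] rotvec [-0.001  -0.0025  0.0009]
```

Emit:
{"method": "carry_out", "body": {
  "grip": [-1,-1,-1,-1,-1,-1],
  "slide": [
    [0,0,-2],
    [0,0,-10],
    [0,0,-25],
    [0,0,-25],
    [0,0,-20],
    [0,0,0]
  ],
  "twist": [
    [0,0,0],
    [0,0,0],
    [0,0,0],
    [0,0,0],
    [0,0,0],
    [0,0,0]
  ]
}}

```text
time_s: 26.5
position: [0.4878, 0.069, 0.1695]
tcp_rot: [[0.999, 0.047, -0.016], [0.047, -0.999, 0.006], [-0.015, -0.006, -1.0]]
force: [1.0, -0.9, -1.6]
opening: 0.255
```

```bash
python3 go.py .4973 .2898 .17 -8
python3 - <<'E'
from rig import bot
import numpy as np
from h import *
for n in("scene","top"):
    np.savez(n+"4.npz",**bot.capture(n))
t=load("top4");s=load("scene4")
crop(t,310,140,440,240,6,"pics/t4.png");crop(s,270,120,420,240,5,"pics/s4.png")
E
```

```text
t 26.5 p [0.4878 0.069  0.1695] yaw 2.711141009431705 F [ 0.9889 -0.8547 -1.5842] M [ 0.0072 -0.0741 -0.0116] op 0.255124574355184
joints [ -5.1292  24.953  103.37     0.3113  52.5951  81.9714]
slide mm [  19.8874 -220.1251    0.6051] rotvec [-0.005   0.0158  0.1869]
```

View pics/s4.png

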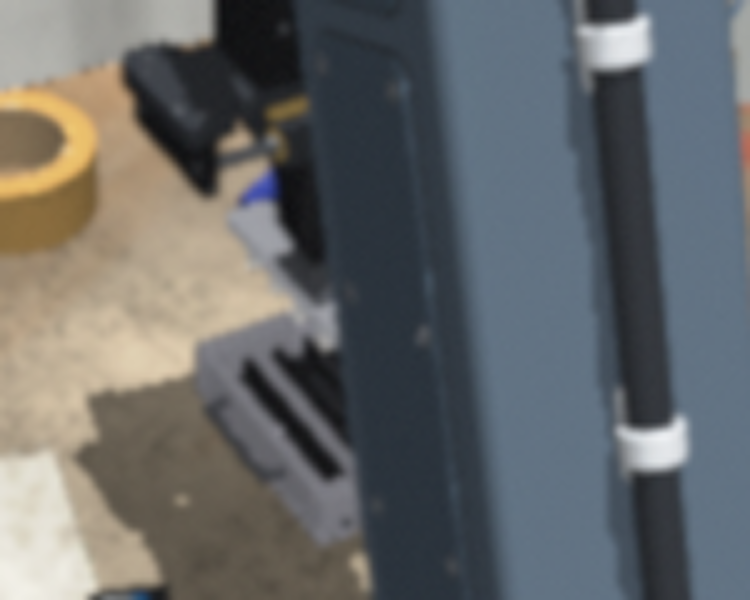

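View pics/t4.png

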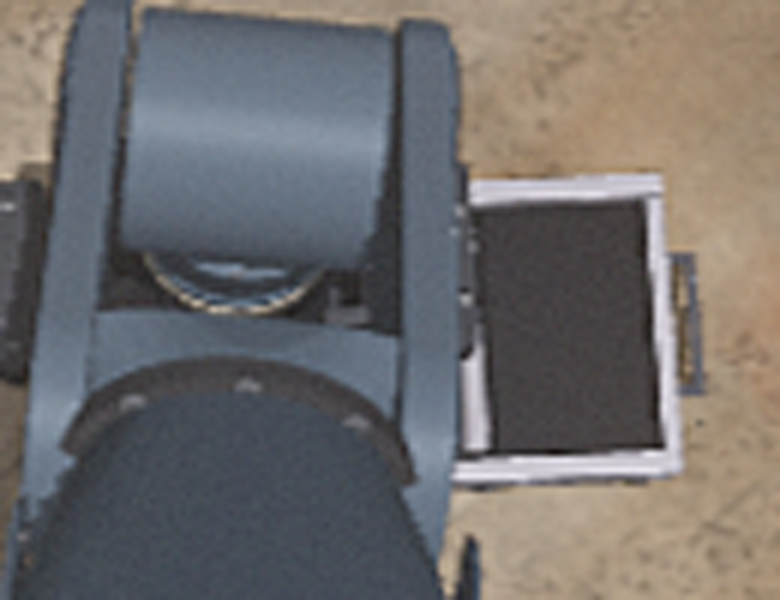

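Emit:
{"method": "carry_out", "body": {
  "grip": [-1,-1,-1,-1,-1,-1,-1,-1,-1],
  "slide": [
    [5,-20,0],
    [5,-30,0],
    [5,-35,0],
    [0,-35,0],
    [0,-35,0],
    [0,-35,0],
    [0,-15,0],
    [0,0,0],
    [0,0,0]
  ],
  "twist": [
    [-0.005,0.016,0.1],
    [0,0,0.087],
    [0,0,0],
    [0,0,0],
    [0,0,0],
    [0,0,0],
    [0,0,0],
    [0,0,0],
    [0,0,0]
  ]
}}

```text
time_s: 27.5
position: [0.5149, 0.2756, 0.1507]
tcp_rot: [[0.988, -0.151, -0.036], [-0.151, -0.988, -0.005], [-0.035, 0.011, -0.999]]
force: [-0.2, -0.4, -2.5]
opening: 0.247
```

```bash
python3 go.py .498 .2902 .12 -8.05
python3 - <<'E'
from rig import bot
import numpy as np
from h import *
for n in("scene","top"):
    np.savez(n+"5.npz",**bot.capture(n))
t=load("top5");s=load("scene5")
crop(t,320,160,440,235,6,"pics/t5.png");crop(s,210,130,420,270,3.8,"pics/s5.png")
E
```

```text
t 27.5 p [0.5149 0.2756 0.1507] yaw -8.699226192315878 F [-0.1535 -0.3883 -2.502 ] M [0.0052 0.0121 0.0266] op 0.24714261631590356
joints [ 17.0322  33.0186  90.473    0.3723  58.5846 115.5208]
slide mm [-17.8314 -12.2086  31.1905] rotvec [ 0.0105  0.0351 -0.0111]
```

View pics/s5.png

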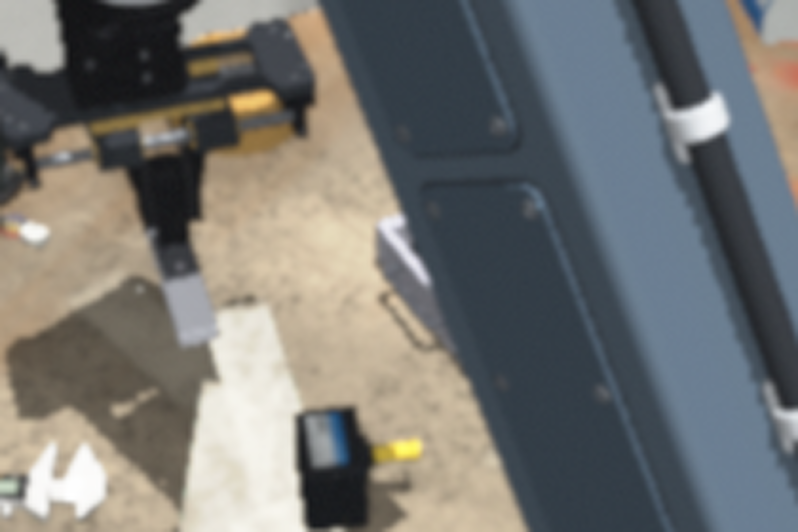

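View pics/t5.png

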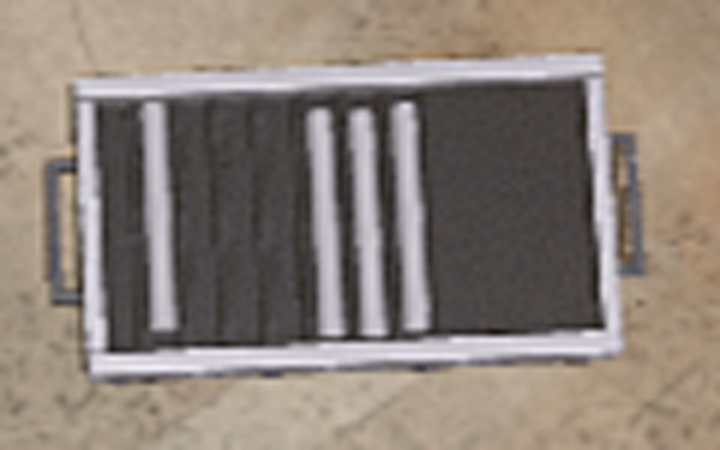

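Run:
```python
from h import *
np.set_printoptions(precision=1,suppress=True)
t=load("top5");P=cloud(t)
T=(.4988,-.0263,2.73);a=np.radians(T[2]);R=np.array([[np.cos(a),-np.sin(a)],[np.sin(a),np.cos(a)]])
for e in (((153,103),(165,330)),((319,109),(333,335)),((360,109),(375,335)),((403,103),(419,330))):
    px=np.array(e)/6+[319.5,159.5]
    w=ray(t,px,.025)[:,:2];l=(w-T[:2])@R*1000
    m=[P[int(round(v)),int(round(u)),2]*1000 for u,v in (px[0]*(1-f)+px[1]*f for f in np.linspace(.15,.85,8))]
    print("ends",l.ravel(),"mid",l.mean(0),"ang deg",np.degrees(np.arctan2(l[0,1]-l[1,1],l[0,0]-l[1,0])),"top z",np.array(m))
```

```text
ends [ 60.4  87.6 -50.   87.4] mid [ 5.2 87.5] ang deg 0.10238715556116307 top z [25.2 24.8 27.2 25.1 25.2 22.5 20.6 26.3]
ends [ 53.8   7.9 -55.9   7.8] mid [-1.1  7.8] ang deg 0.0688729860867358 top z [27.8 25.7 29.3 25.8 28.3 23.1 20.6 27.1]
ends [ 52.9 -11.8 -56.8 -12.1] mid [ -2. -12.] ang deg 0.18242215990592933 top z [24.3 27.2 24.8 25.4 24.6 25.4 23.5 25.5]
ends [ 54.8 -32.6 -55.3 -33.2] mid [ -0.2 -32.9] ang deg 0.27050132649614295 top z [23.3 25.7 26.  24.6 24.2 25.1 26.7 23. ]
```

Overhead view: all four shafts are parallel, down in the grooves at y ≈ 87.5, 7.8, -12 and -33 mm, with tops about 25 mm up and middles within about 5 mm of the centre line. Next I put the comb back.

Emit:
{"method": "carry_out", "body": {
  "grip": [-1,-1,-1,-1,-1,-1],
  "slide": [
    [-9,-6,0],
    [-9,-6,10],
    [0,0,10],
    [0,0,10],
    [0,0,0],
    [0,0,0]
  ],
  "twist": [
    [0.01,0.035,-0.011],
    [0,0,0],
    [0,0,0],
    [0,0,0],
    [0,0,0],
    [0,0,0]
  ]
}}

```text
time_s: 28.2
position: [0.4996, 0.284, 0.1182]
tcp_rot: [[0.989, -0.149, -0.002], [-0.149, -0.989, -0.003], [-0.001, 0.003, -1.0]]
force: [0.4, 0.3, -3.0]
opening: 0.25
```

```bash
python3 go.py .498 .2902 .07 -8.05
```

```text
t 28.2 p [0.4996 0.284  0.1182] yaw -8.565459964550643 F [ 0.3788  0.2785 -2.9812] M [ 0.0714  0.0285 -0.0228] op 0.2495360196427433
joints [ 18.5471  34.4407  94.6325  -0.1532  51.0586 117.2089]
slide mm [-2.4658 -5.9924 48.1817] rotvec [ 0.0029  0.0011 -0.009 ]
```

Emit:
{"method": "carry_out", "body": {
  "grip": [-1,-1,-1,-1,-1,-1,-1,-1],
  "slide": [
    [-2,-6,10],
    [0,0,12],
    [0,0,12],
    [0,0,8],
    [0,0,4],
    [0,0,0],
    [0,0,0],
    [0,0,0]
  ],
  "twist": [
    [0.003,0.001,-0.009],
    [0,0,0],
    [0,0,0],
    [0,0,0],
    [0,0,0],
    [0,0,0],
    [0,0,0],
    [0,0,0]
  ]
}}

```text
time_s: 29.0
position: [0.4997, 0.2907, 0.0675]
tcp_rot: [[0.99, -0.14, 0.0], [-0.14, -0.99, 0.0], [0.0, -0.0, -1.0]]
force: [0.4, 0.4, -2.7]
opening: 0.251
```

```bash
python3 go.py .498 .2902 .06 -8.05
```

```text
t 29.0 p [0.4997 0.2907 0.0675] yaw -8.03439679994928 F [ 0.3619  0.4471 -2.7143] M [ 0.0876  0.004  -0.054 ] op 0.25074839946808675
joints [ 19.1171  39.0976  95.8862   0.019   44.9935 117.1381]
slide mm [-1.5777  0.7788  7.4685] rotvec [-0.0004 -0.0002  0.0003]
```

Emit:
{"method": "carry_out", "body": {
  "grip": [-1,-1,-1,-1,-1,-1,-1],
  "slide": [
    [0,0,3],
    [0,0,2],
    [0,0,1],
    [0,0,0.6],
    [0,0,0.5],
    [0,0,0.4],
    [0,0,0.2]
  ],
  "twist": [
    [0,0,0],
    [0,0,0],
    [0,0,0],
    [0,0,0],
    [0,0,0],
    [0,0,0],
    [0,0,0]
  ]
}}

```text
time_s: 29.7
position: [0.5008, 0.2911, 0.0606]
tcp_rot: [[0.99, -0.14, 0.003], [-0.14, -0.99, 0.001], [0.003, -0.002, -1.0]]
force: [0.1, -0.1, -2.5]
opening: 0.247
```

Emit:
{"method": "carry_out", "body": {
  "grip": [-1,-1],
  "slide": [
    [0,0,0.4],
    [0,0,0.3]
  ],
  "twist": [
    [0,0,0],
    [0,0,0]
  ]
}}

```text
time_s: 29.9
position: [0.5008, 0.2911, 0.0599]
tcp_rot: [[0.99, -0.14, 0.003], [-0.14, -0.99, 0.001], [0.003, -0.002, -1.0]]
force: [-0.8, 0.4, -2.1]
opening: 0.246
```

Emit:
{"method": "carry_out", "body": {
  "grip": [-1,-1,-1],
  "slide": [
    [0,0,0.4],
    [0,0,0.3],
    [0,0,0.3]
  ],
  "twist": [
    [0,0,0],
    [0,0,0],
    [0,0,0]
  ]
}}

```text
time_s: 30.2
position: [0.5008, 0.2911, 0.0598]
tcp_rot: [[0.99, -0.14, 0.004], [-0.14, -0.99, 0.001], [0.004, -0.002, -1.0]]
force: [-0.5, 0.3, 1.3]
opening: 0.249
```

Emit:
{"method": "carry_out", "body": {
  "grip": [-1,-1],
  "slide": [
    [0,0,0.2],
    [0,0,0.2]
  ],
  "twist": [
    [0,0,0],
    [0,0,0]
  ]
}}

```text
time_s: 30.4
position: [0.5008, 0.2911, 0.0598]
tcp_rot: [[0.99, -0.14, 0.004], [-0.14, -0.99, 0.001], [0.004, -0.002, -1.0]]
force: [-0.9, -0.1, 1.5]
opening: 0.253
```

On the bench at z = 0.0598, with about 4 N of contact. Opening now; the fingers move at their own pace, so I'll wait before lifting.

Emit:
{"method": "carry_out", "body": {
  "grip": [1,1,1,1,1,1,1,1,1,1,1,1],
  "slide": [
    [0,0,0],
    [0,0,0],
    [0,0,0],
    [0,0,0],
    [0,0,0],
    [0,0,0],
    [0,0,0],
    [0,0,0],
    [0,0,0],
    [0,0,0],
    [0,0,0],
    [0,0,0]
  ],
  "twist": [
    [0,0,0],
    [0,0,0],
    [0,0,0],
    [0,0,0],
    [0,0,0],
    [0,0,0],
    [0,0,0],
    [0,0,0],
    [0,0,0],
    [0,0,0],
    [0,0,0],
    [0,0,0]
  ]
}}

```text
time_s: 31.6
position: [0.5024, 0.2916, 0.06]
tcp_rot: [[0.99, -0.14, 0.007], [-0.14, -0.99, 0.003], [0.007, -0.004, -1.0]]
force: [0.0, -0.1, 0.5]
opening: 0.999
```

Emit:
{"method": "carry_out", "body": {
  "grip": [1,1,1,1,1,1,1,1,1],
  "slide": [
    [0,0,-10],
    [0,0,-20],
    [0,0,-25],
    [0,0,-25],
    [0,0,-30],
    [0,0,-40],
    [0,0,-40],
    [0,0,0],
    [0,0,0]
  ],
  "twist": [
    [0.003,0.006,0],
    [0,0,0],
    [0,0,0],
    [0,0,0],
    [0,0,0],
    [0,0,0],
    [0,0,0],
    [0,0,0],
    [0,0,0]
  ]
}}

```text
time_s: 32.5
position: [0.4983, 0.2903, 0.2617]
tcp_rot: [[0.99, -0.14, 0.016], [-0.14, -0.99, 0.006], [0.015, -0.008, -1.0]]
force: [-0.7, -0.3, -1.2]
opening: 1.0
```

Emit:
{"method": "carry_out", "body": {
  "grip": [1,1,1,1,1,1,1,1],
  "slide": [
    [0,-30,0],
    [0,-40,0],
    [0,-40,0],
    [0,-40,0],
    [0,-40,0],
    [0,-20,0],
    [0,0,0],
    [0,0,0]
  ],
  "twist": [
    [0,0,0],
    [0,0,0],
    [0,0,0],
    [0,0,0],
    [0,0,0],
    [0,0,0],
    [0,0,0],
    [0,0,0]
  ]
}}

```text
time_s: 33.3
position: [0.5233, 0.5012, 0.2517]
tcp_rot: [[0.99, -0.142, 0.001], [-0.142, -0.99, -0.005], [0.002, 0.005, -1.0]]
force: [0.6, -0.7, -0.3]
opening: 1.002
```

Run:
```python
from rig import bot
import numpy as np
from h import *
for n in("scene","top"):
    np.savez(n+"6.npz",**bot.capture(n))
t=load("top6");s=load("scene6")
crop(t,230,130,440,260,3.7,"pics/t6.png");crop(s,200,130,420,290,3.6,"pics/s6.png")
P=cloud(t)[160:225,245:290];w=P[...,2]
for lo,hi in((.015,.035),(.08,.13)):
    q=P[(w>lo)&(w<hi)]
    if len(q)>5: print(len(q),np.median(q[:,2]),cv2.minAreaRect((q[:,:2]*1000).astype(np.float32)))
```

```text
401 0.024264087766243447 ((500.2225646972656, 290.6896667480469), (26.929718017578125, 150.71095275878906), 81.96367645263672)
94 0.10302414161092333 ((500.13427734375, 289.9163818359375), (21.553632736206055, 28.470088958740234), 82.4888916015625)
```

View pics/t6.png

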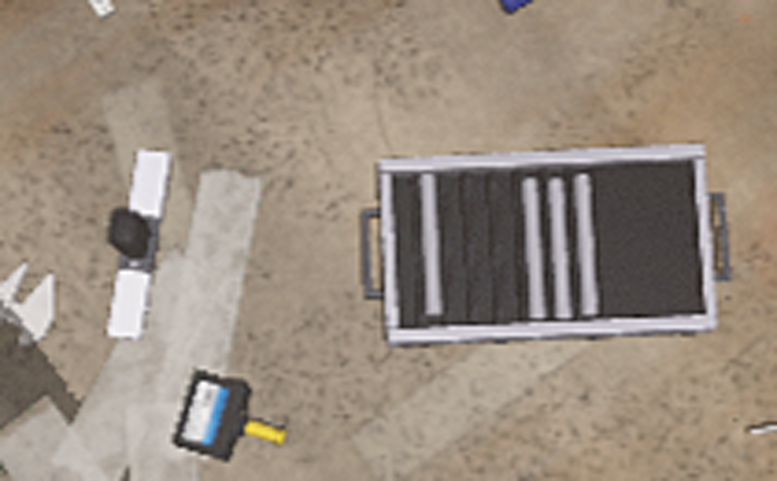

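View pics/s6.png

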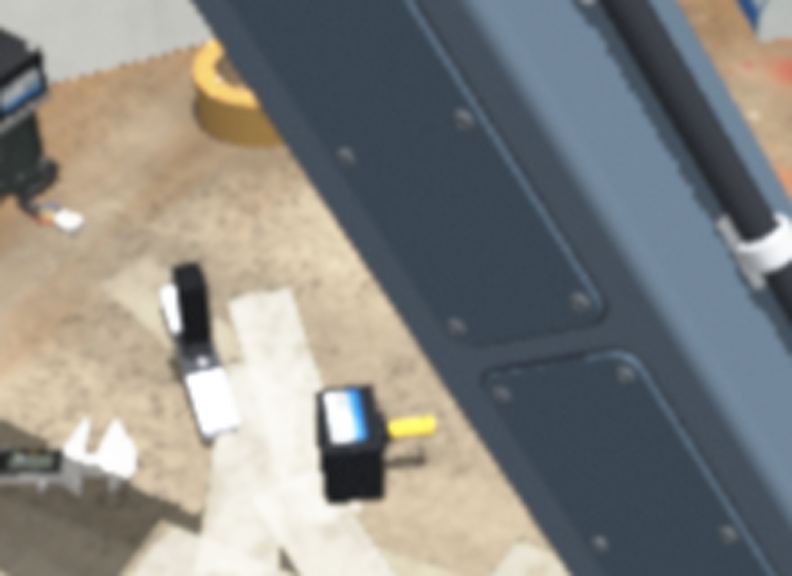

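The comb stands upright at (500, 290) mm, with its bar top at 24 mm and handle top at 103 mm. All four shafts lie in grooves, the gearhead has not moved and the robot is clear. Handing in.

```bash
python3 -c "
from rig import bot
s=bot.read_state();print(s['time_s'],abs(s['qvel']).max());print(bot.hand_in())"
```

```text
33.4 0.9054498525603573
the job is handed in; nothing more can be done
None
```

I combed all four shafts into grooves, stood the comb back upright on the bench and handed the job in at 33.4 s. No verdict was reported.

**The draw:** I set the comb down at tray y of about -100 mm and drew it to about +93 mm. The force readings between moves showed the bar pressing on the rails with about 7–11 N. The drag stayed under 4 N and nothing jammed.

**Shafts, last overhead check:** They lie in the grooves at y of about -33, -12, 8 and 87 mm, less than 0.3° off the groove direction. Their tops are about 25 mm up, and their middles are within about 5 mm of the tray's centre line.

**Comb:** It stands at about (500, 290) mm, some 3 mm from where it started. Its bar top is at 24 mm and its handle top at 103 mm, the same as at the start.

**Other things:** The gearhead and calliper look untouched, and the gripper is clear of everything. The deburring tool was outside my last close-ups, though the arm never worked near it.

**Not verified or off plan:**
- The arm hid the shafts from both cameras during the draw, so I followed it only by pose and force.
- The comb drifted up to about 5 mm sideways in the first third of the draw, and I corrected it.

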